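Scanner and magnifier back in their rings

TASK

On this clinic packing desk the slim-handled magnifier has been hung in the scanner's wide ring, and the scanner has been left in the slanted pocket. Hang both where they belong, the magnifier in the narrow ring and the scanner in the wide ring: each upright, handle down through the ring, with its head resting fully home on the ring. Leave the bottle, carton, tape roll and stapler standing where they are.

Things in the scene. Friction and masses are not known exactly. Their poses are not given: they have to be found in the camera images.
- scanner_neck (a point): white handheld scanner, dark round grip; point on the handle axis at the flat underside of the head. z up the handle to the head, x to the nose, y across the head. Handle 29 mm in diameter, 100 mm long, all below this point, last 9 mm tapered. Head x -30..+50 mm, 46 mm wide (y), 42 mm high. 0.18 kg. Starts with its handle in the pocket, leaning with it.
- scanner_head (a point): the same scanner: centre of the head's height, on the handle's axis, 21 mm above scanner_neck; same axes. Take the head across its 46 mm width.
- magnifier_neck (a point): black reading magnifier; point on the handle axis at the flat underside of the collar (46 mm in diameter, 8 mm high) that catches on a ring. z up the handle to the lens, x along the lens's width, y through it. Handle round, 18 mm in diameter, 100 mm long, all below this point, last 8 mm tapered. 0.12 kg. Starts hanging upright in the wide ring, at any turn.
- magnifier_head (a point): the same magnifier: centre of the framed lens, 31 mm above magnifier_neck; same axes. The frame is 64 mm wide (x), 46 mm high (z) and 14 mm thick (y): pinch it through its thickness.
- wide_ring_mouth (a point): centre of the upper face of the wide steel ring (the scanner's): level, hole 36 mm in diameter, outside 54 mm, 12 mm thick, upper face 135 mm above the desk. Fixed stand: round foot 100 mm, 12 mm post 45 mm from the axis on the +x side, nothing higher than the ring. z is up.
- narrow_ring_mouth (a point): centre of the upper face of the narrow steel ring, the magnifier's: hole 24 mm in diameter, outside 42 mm; otherwise like the wide ring's stand, upper face 135 mm above the desk.
- pocket: fixed grey square pocket on a 100 x 70 mm base plate, inside 37 mm square, 70 mm deep, leaning 0.6 rad from vertical towards its own -x (the robot). Origin on the desk under the pocket's lower end; z up. The scanner comes out along its own handle axis, 70 mm; about 30 mm of handle shows between the pocket's rim and the head.
- scanner: the same scanner, origin at the free end of the handle, 100 mm below scanner_neck; same axes
- magnifier: the same magnifier, origin at the free end of the handle, 100 mm below magnifier_neck; same axes
- bottle: coral drinks bottle with a white cap, 66 mm in diameter, 170 mm tall, loose; origin at the centre of its underside. Leave it alone; it is the tallest of the bystanders.
- carton: small white carton, 80 x 60 mm (x, y), 55 mm high, loose; origin at the centre of its underside. Leave it alone.
- tape: roll of brown packing tape lying flat, 84 mm in diameter, 48 mm high, loose; origin at the centre of its underside. Leave it alone.
- stapler: black stapler, 120 x 36 mm (x, y), 50 mm high, loose; origin at the centre of its underside. Leave it alone.
Mind the look-alikes: they are no part of the job. What is meant by the scanner is not green or purple, and is the larger of those in its own colour.

How it is judged:
By the outcome, as a careful person would: the job done as asked, in the order asked, and still so for the second after the job is handed in, with the robot touching nothing.
It also fails if it takes over 72 s, if anything falls off the work surface, if the arm or the gripper's body presses on something with over 40 N, if the wrist force passes 120 N, or if a joint passes its speed limit or range.

ROBOT

A 6-joint arm with a two-finger parallel gripper is mounted at the origin on the work surface. World frame = base frame: x ahead of the robot, y to its left, z up, the work surface at z = 0. Lengths are in m, angles in rad, forces in N, time in s.
With the tool pointing down it reaches from about 0.375 to 0.975 m from the base axis. Payload 3.8 kg.
Tool frame: the origin (TCP) lies on the centre line of the jaws, within the pads' length; the fingertips stand ahead of it and the grasp point (between the pads) lies 8 mm behind it (r.finger_overhang is the y of the fingertips in the tool frame, in m); y points along the fingers, x is the direction in which the jaws open and shut, and the axes are right-handed (so a half turn about y gives the same grasp; the last joint's range is limited). The gripper opens to 85 mm and grips with 20 to 120 N. Pads are 22 mm wide; open, the fingers measure 114 mm over their backs; the gripper's body (76 mm by 85 mm) begins 54 mm behind the grasp point. The pads swing forward as they close: fully open they stand 13 mm farther back than shut.
Start: joints at [1.25, 0.264, 1.604, -0, 1.274, -0.037], TCP at [0.189, 0.648, 0.242] pointing down, gripper open.
Joint ranges: [-2.63, 2.63], [-0.94, 2.18], [0.31, 2.57], [-1.31, 4.45], [0, 2.66], [-2.55, 2.55]. Speed limits (rad/s): [2.57, 2.57, 3.14, 3.14, 3.14, 3.14].

INTERFACE

Orientations are given as a 3x3 rotation matrix whose columns are the frame's x, y, z axes.
In Python, from station import r gives the robot as it stands. The module is installed in compiled form; this text tells all that it offers.
- The arm moves only by the tool carry_out, never from a script. Its argument "steps" is a list of rows, each an object with "dp": the shift along the tool's x, y, z in units of 40 mm (1.0 is 40 mm), a list of three; "yaw": the turn about the tool's y in units of 5 degrees (1.0 is 5 degrees); "gripper": the opening, from -1 (shut) to 1 (fully open). A call has exactly 8 rows; each row is the pose to reach, as a shift and turn from the pose commanded when the call began, along the tool's axes at that moment; what a row does not reach only later rows make up. A row lasts 1/12 s, in which the tool goes at most 41.7 mm and 7.16 degrees, less where a joint would pass 70% of its speed; a pose out of reach is approached as far as the arm can. A call with a gripper value outside its range is refused whole. The fingers move at their own pace and stop on an object; "newtons" is the grip in N (left out, the last holds). Time passes only in rows, so rows that repeat a pose let the fingers close, or fill a call up. It gives the time, the measured TCP pose, the force and the opening at its end, in the units of the state.
- r.read_state(): the state, without advancing time (a new reading comes with each control period).
- r.grab_frame(name): name is "side" or "top"; returns (picture, depth): 420x560x3 uint8, red, green, blue; 420x560 float32, m along the optical axis (not along the pixel's ray), 0 where there is no reading.
- r.camera_info(name): a dict with "mtx" (3x3 intrinsics, pixels), "D" ([k1, k2, p1, p2, k3] as OpenCV has them; the pictures are not rectified), "xyz" and "attitude" of the camera in the world. Camera axes: x right, y down, z forward; pixel columns grow to the right and rows downward; lengths in m; the calibration is good to about 2 mm. A picture is of the moment at which its call begins. camera_info takes no time and is no camera call.
- r.sign_off(): hands the job in, once; it reports no verdict.
The state is a dict: "t": time; "qpos": joint angles; "qd": joint speeds; "joint_efforts": joint torques, N m; "position": TCP position; "orientation": TCP orientation; "ft_force": force on the tool from outside, world axes, zero at the start; "torque": the same for the moment, N m; "finger_gap": opening from 0.0 (shut) to 1.0 (fully open).
Only numpy, scipy, OpenCV 4.12 (cv2) and the standard library are available. Lean on these libraries where they do the work, as an engineer would, in place of code of your own. Each camera call takes 0.05 s, during which the arm holds its last target.

## Working session

There is one attempt and no reset: what is moved stays moved. The work goes in short steps, Python scripts to look and compute and a tool call to move; the robot and the scene stay as the last step left them, time stands still between calls to the robot, and variables do not carry over. Pictures are saved under pics/ and viewed, and the job is handed in when it is done.

Besides the shell and the picture viewer there is one more tool, called after "Request:" in YAML: its name, and indented under it one key for each argument. carry_out: Moves the arm, as the interface text tells. Its arguments: {"type":"object","properties":{"steps":{"type":"array"},"newtons":{"type":"number"}},"required":["steps"]}

```bash
mkdir -p pics; ls; python3 - <<'E'
from station import r
import cv2,numpy as np
print(r.read_state()); print(r.finger_overhang)
for n in("side","top"):
    p,d=r.grab_frame(n); cv2.imwrite(f"pics/{n}0.png",p[:,:,::-1]); np.savez(f"{n}0.npz",p=p,d=d)
    print(n,r.camera_info(n))
E
```

```text
pics
{'t': 0.0, 'qpos': array([ 1.25006417e+00,  2.64762287e-01,  1.60541696e+00,  1.46666953e-05,
        1.27371687e+00, -3.69083675e-02]), 'qd': array([ 8.17370040e-05, -1.54293529e-03, -8.95338523e-04, -6.38047238e-05,
       -1.45460773e-03,  4.12276979e-04]), 'joint_efforts': array([-2.61681871e-04, -5.15122783e+01, -3.67304707e+01, -1.39619929e-04,
        1.33323896e-02, -2.52726215e-05]), 'position': array([0.18879045, 0.64729692, 0.24093267]), 'orientation': array([[ 2.80031782e-01, -7.39498786e-04, -9.59990445e-01],
       [ 9.59987971e-01, -2.18156602e-03,  2.80032741e-01],
       [-2.30136641e-03, -9.99997347e-01,  9.90021191e-05]]), 'ft_force': array([ 0.13688483, -0.12304429, -0.62039849]), 'torque': array([ 0.0053844 , -0.06860941,  0.02202819]), 'finger_gap': 0.9999967267125557}
0.011
side {'mtx': array([[531.36561028,   0.        , 281.17602842],
       [  0.        , 531.36561028, 218.41301031],
       [  0.        ,   0.        ,   1.        ]]), 'D': array([-0.08478603,  0.        ,  0.        ,  0.        ,  0.        ]), 'xyz': array([0.29268834, 0.6285167 , 0.96829218]), 'attitude': array([[-0.93900329, -0.28326359,  0.19502452],
       [-0.34367156,  0.75185615, -0.56267414],
       [ 0.01275471, -0.59537725, -0.80334504]])}
top {'mtx': array([[479.85157632,   0.        , 288.10541425],
       [  0.        , 479.85157632, 207.67247742],
       [  0.        ,   0.        ,   1.        ]]), 'D': array([-0.15244098,  0.        ,  0.        ,  0.        ,  0.        ]), 'xyz': array([0.3249954 , 0.00514394, 1.08092974]), 'attitude': array([[-3.24570608e-04, -9.83090556e-01,  1.83119778e-01],
       [-9.99810592e-01,  3.88244968e-03,  1.90710721e-02],
       [-1.94595442e-02, -1.83078904e-01, -9.82905612e-01]])}
```

View pics/side0.png

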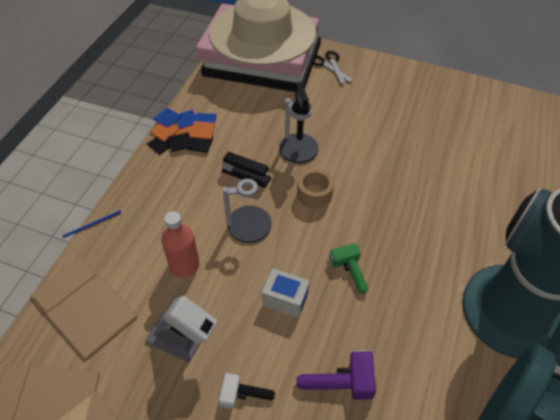

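View pics/top0.png

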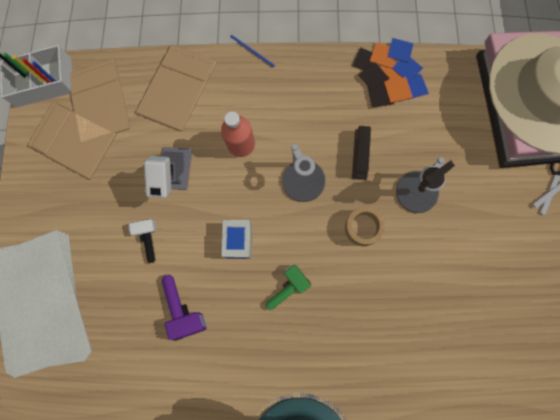

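The side view shows the magnifier hanging in the far ring at (300,105), the free ring at (247,187) and the scanner in the pocket at (190,320). In the top view these are at (432,178), (304,167) and (158,178). Next I'll measure them.

```bash
cat > h.py <<'E'
from station import r
import cv2,numpy as np
def cloud(n,p,d):
    c=r.camera_info(n);h,w=d.shape
    u,v=np.meshgrid(np.arange(w,dtype=float),np.arange(h,dtype=float))
    q=cv2.undistortPoints(np.stack([u,v],-1).reshape(-1,1,2),c["mtx"],c["D"]).reshape(h,w,2)
    P=np.dstack([q[...,0]*d,q[...,1]*d,d])@c["attitude"].T+c["xyz"]
    P[d<=0]=np.nan
    return P
def ray(n,uv):
    c=r.camera_info(n);q=cv2.undistortPoints(np.array(uv,float).reshape(-1,1,2),c["mtx"],c["D"]).reshape(-1,2)
    return c["xyz"],np.c_[q,np.ones(len(q))]@c["attitude"].T
def onz(n,uv,z):
    o,D=ray(n,uv); return o+D*((z-o[2])/D[:,2])[:,None]
def load(n,k):
    f=np.load(f"{n}{k}.npz"); return f["p"],f["d"]
def grab(n,k):
    p,d=r.grab_frame(n); cv2.imwrite(f"pics/{n}{k}.png",p[:,:,::-1]); np.savez(f"{n}{k}.npz",p=p,d=d); return p,d
E
python3 - <<'E'
from h import *
for n in("side","top"):
    p,d=load(n,0);P=cloud(n,p,d)
    np.save(n+"P.npy",P)
    print(n,np.isnan(P[...,0]).mean())
    pts={"side":[(190,318),(247,187),(300,105),(302,90),(180,250),(285,286),(173,219)],"top":[(158,165),(155,175),(304,160),(433,178),(445,170),(238,125),(232,119),(362,150),(235,238),(175,170)]}[n]
    for u,v in pts: print((u,v),P[v,u].round(3),p[v,u])
    for z0,z1 in((.12,.15),(.16,.22)):
        m=((P[...,2]>z0)&(P[...,2]<z1)).astype(np.uint8)
        k,l,s,c=cv2.connectedComponentsWithStats(m)
        for i in range(1,k):
            if s[i,4]>25: print(n,z0,z1,s[i],np.nanmean(P[l==i],0).round(4),np.nanmin(P[l==i],0).round(3),np.nanmax(P[l==i],0).round(3))
def crop(n,x,y,w,h,o):
    p,d=load(n,0);cv2.imwrite(o,cv2.resize(p[y:y+h,x:x+w,::-1],None,fx=6,fy=6,interpolation=cv2.INTER_CUBIC))
crop("top",400,140,70,80,"pics/c1.png");crop("top",125,140,80,70,"pics/c2.png");crop("side",140,280,90,90,"pics/c3.png");crop("side",270,70,60,100,"pics/c4.png")
E
```

```text
side 0.004060374149659864
(190, 318) [0.566 0.303 0.141] [159 157 154]
(247, 187) [ 0.637 -0.111 -0.004] [91 73 55]
(300, 105) [ 0.564 -0.27   0.144] [37 39 41]
(302, 90) [ 0.563 -0.274  0.185] [38 38 40]
(180, 250) [0.661 0.163 0.103] [113  59  53]
(285, 286) [0.451 0.141 0.055] [ 44  77 138]
(173, 219) [0.676 0.141 0.168] [173 170 168]
side 0.12 0.15 [232  16  61  26 646] [ 0.7564 -0.5205  0.1348] [ 0.696 -0.611  0.12 ] [ 0.856 -0.491  0.15 ]
side 0.12 0.15 [285  96  28  24 334] [ 0.5665 -0.2641  0.1354] [ 0.536 -0.303  0.121] [ 0.608 -0.242  0.15 ]
side 0.12 0.15 [223 179  35  19 364] [ 0.597  -0.0024  0.1292] [ 0.568 -0.03   0.12 ] [0.635 0.02  0.137]
side 0.12 0.15 [165 224  23  19 282] [0.6736 0.1463 0.1301] [0.656 0.117 0.12 ] [0.702 0.161 0.15 ]
side 0.12 0.15 [502 258  58  55 689] [0.0245 0.0496 0.1351] [-0.043 -0.015  0.12 ] [0.066 0.069 0.15 ]
side 0.12 0.15 [164 298  52  40 953] [0.5626 0.3031 0.1354] [0.529 0.275 0.12 ] [0.613 0.322 0.15 ]
side 0.16 0.22 [ 234    0   57   28 1328] [ 0.7652 -0.5424  0.1807] [ 0.7   -0.626  0.16 ] [ 0.852 -0.498  0.199]
side 0.16 0.22 [295
[... 1298 characters left out ...]
 609] [0.5597 0.2923 0.1357] [0.529 0.271 0.12 ] [0.612 0.321 0.15 ]
top 0.12 0.15 [419 157  26  26 229] [ 0.5807 -0.2694  0.1367] [ 0.55 -0.3   0.12] [ 0.61  -0.242  0.149]
top 0.12 0.15 [421 173  25  18 185] [ 0.548  -0.2766  0.1415] [ 0.536 -0.298  0.126] [ 0.569 -0.245  0.15 ]
top 0.16 0.22 [ 530   46   30   66 1424] [ 0.7739 -0.529   0.1821] [ 0.704 -0.573  0.16 ] [ 0.852 -0.5    0.201]
top 0.16 0.22 [224 112  16  16 189] [0.6771 0.1367 0.1705] [0.663 0.122 0.161] [0.693 0.153 0.175]
top 0.16 0.22 [144 160  19   7  48] [0.5893 0.295  0.1612] [0.583 0.278 0.16 ] [0.596 0.315 0.164]
top 0.16 0.22 [422 160  33  27 266] [ 0.5591 -0.2686  0.1879] [ 0.537 -0.3    0.16 ] [ 0.584 -0.241  0.195]
```

```bash
python3 - <<'E'
import cv2,numpy as np
a=[cv2.imread(f"pics/c{i}.png") for i in(1,2,3,4)]
H=300
a=[cv2.resize(x,(int(x.shape[1]*H/x.shape[0]),H)) for x in a]
t=np.hstack(a[:2]);b=np.hstack(a[2:]);W=max(t.shape[1],b.shape[1])
f=lambda x:cv2.copyMakeBorder(x,0,0,0,W-x.shape[1],cv2.BORDER_CONSTANT)
cv2.imwrite("pics/c5.png",np.vstack([f(t),f(b)]))
E
```

```text
(no output)
```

View pics/c5.png

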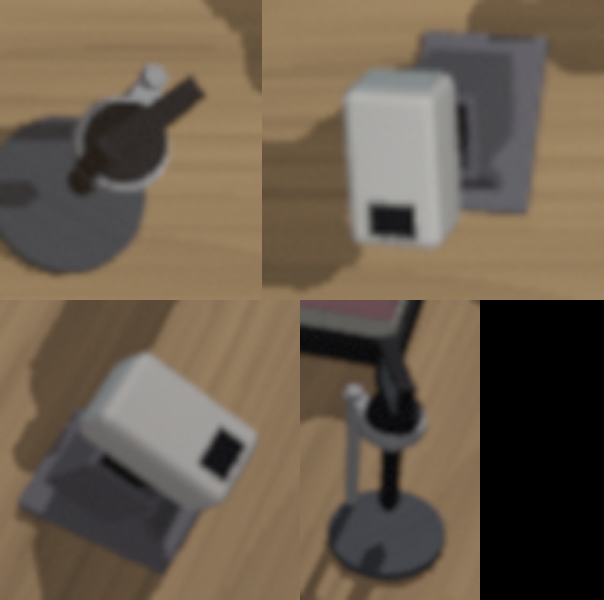

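The crops show the scanner's nose, with its dark window, pointing towards the robot. The magnifier's lens is turned diagonally. Now I'll fit shapes.

```bash
python3 - <<'E'
from h import *
from scipy.optimize import least_squares
T=np.load("topP.npy");S=np.load("sideP.npy")
img={n:load(n,0)[0].astype(int) for n in("top","side")}
C={"top":T,"side":S}
# scanner top face
for n in C:
    P=C[n];m=(abs(P[...,0]-.565)<.07)&(abs(P[...,1]-.295)<.05)&(P[...,2]>.10)&(img[n].min(-1)>60)
    Q=P[m]
    best=None;rng=np.random.default_rng(0)
    for _ in range(500):
        a=Q[rng.choice(len(Q),3,False)];nn=np.cross(a[1]-a[0],a[2]-a[0]);L=np.linalg.norm(nn)
        if L<1e-5: continue
        nn/=L;i=abs((Q-a[0])@nn)<.0025
        if best is None or i.sum()>best.sum(): best=i
    q=Q[best];c=q.mean(0);nn=np.linalg.svd(q-c)[2][2];nn*=np.sign(nn[2])
    x=np.array([-1,0,0]);
    e1=x-nn*(x@nn);e1/=np.linalg.norm(e1);e2=np.cross(nn,e1)
    ab=np.c_[(q-c)@e1,(q-c)@e2].astype(np.float32)
    rect=cv2.minAreaRect(ab);print(n,len(q),"n",nn.round(3),"lean",np.arccos(nn[2]).round(3),"az",np.degrees(np.arctan2(nn[1],nn[0])).round(1),"c",c.round(4),"rect",rect,"centre",(c+e1*rect[0][0]+e2*rect[0][1]).round(4))
# magnifier frame
for n in C:
    P=C[n];m=(abs(P[...,0]-.56)<.05)&(abs(P[...,1]+.27)<.045)
    f=P[m&(P[...,2]>.150)][:, :];l=cv2.fitLine(f[:,:2].astype(np.float32),cv2.DIST_HUBER,0,.01,.01).ravel()
    t=(f[:,:2]-l[2:])@l[:2]; print(n,"mag line",l.round(4),"ang",np.degrees(np.arctan2(l[1],l[0])).round(1),"t",np.percentile(t,[0,2,98,100]).round(3),"mid",(l[2:]+l[:2]*(np.percentile(t,1)+np.percentile(t,99))/2).round(4),"zmax",np.percentile(f[:,2],[98,100]).round(4))
# rings: circle fits to grey pixels at height
for name,c0,R in(("narrow",(.59,-.006),(.012,.021)),("wide",(.562,-.269),(.018,.027))):
  for n in C:
    P=C[n];I=img[n];m=(np.hypot(P[...,0]-c0[0],P[...,1]-c0[1])<.036)&(abs(P[...,2]-.135)<.008)&(I.min(-1)>75)
    q=P[m]
    def res(v):
        d=np.hypot(q[:,0]-v[0],q[:,1]-v[1]); return np.maximum(R[0]-d,0)+np.maximum(d-R[1],0)
    s=least_squares(lambda v:res(v),c0,loss="soft_l1",f_scale=.002)
    print(name,n,len(q),s.x.round(4),"z",np.median(q[:,2]).round(4),"cost",s.cost)
E
```

```text
top 545 n [-0.563  0.026  0.826] lean 0.599 az 177.3 c [0.563  0.2958 0.1436] rect ((0.004183787852525711, -0.000509927049279213), (0.04465219005942345, 0.07707292586565018), 84.95728302001953) centre [0.5596 0.2962 0.1412]
side 832 n [-0.556  0.056  0.829] lean 0.593 az 174.2 c [0.5626 0.2997 0.1402] rect ((0.0027176067233085632, 0.0011036582291126251), (0.044024039059877396, 0.07835225760936737), 84.14872741699219) centre [0.5603 0.2985 0.1387]
top mag line [ 0.5607 -0.828   0.5585 -0.2681] ang -55.9 t [-0.028 -0.028  0.035  0.037] mid [ 0.5607 -0.2713] zmax [0.1935 0.1953]
side mag line [ 0.6174 -0.7867  0.5631 -0.2686] ang -51.9 t [-0.033 -0.031  0.032  0.036] mid [ 0.5636 -0.2692] zmax [0.1893 0.1905]
narrow top 268 [ 0.5916 -0.0084] z 0.1356 cost 0.0003815097606419314
narrow side 220 [ 0.5889 -0.0084] z 0.1323 cost 5.951087359748392e-06
wide top 106 [ 0.5642 -0.2722] z 0.1355 cost 2.3530443453384738e-05
wide side 88 [ 0.5624 -0.2698] z 0.1321 cost 1.0522573102886806e-05
```

```bash
cat > go.py <<'E'
from h import *
import sys
def go(x,y,z,az):
    s=r.read_state();R=s["orientation"];p=s["position"]
    d=R.T@(np.array([x,y,z])-p)/.04
    a=np.degrees(np.arctan2(R[1,0],R[0,0])); t=(a-az+180)%360-180
    if abs(t)>90: print("alt half turn",t)
    print("t",round(s["t"],2),"p",p.round(4),"az",a.round(1),"F",s["ft_force"].round(1),"gap",round(s["finger_gap"],3),"q6",s["qpos"][5].round(2),"| dp",d.round(2),"n",(np.linalg.norm(d)).round(1),"yaw",round(t/5,2))
if __name__=="__main__": go(*map(float,sys.argv[1:5]))
E
python3 go.py .5627 -.2706 .26 36
```

```text
t 0.1 p [0.1888 0.6474 0.2411] az 73.7 F [ 0.1 -0.9  0.2] gap 1.001 q6 -0.04 | dp [-19.42  -0.43 -15.4 ] n 24.8 yaw 7.55
```

Request:
carry_out:
  steps:
    - {"dp": [-0.8, -0.4, -0.6], "yaw": 0.3, "gripper": 1}
    - {"dp": [-1.6, -0.5, -1.3], "yaw": 0.6, "gripper": 1}
    - {"dp": [-2.4, -0.5, -1.9], "yaw": 0.9, "gripper": 1}
    - {"dp": [-3.2, -0.5, -2.5], "yaw": 1.2, "gripper": 1}
    - {"dp": [-4.0, -0.5, -3.2], "yaw": 1.6, "gripper": 1}
    - {"dp": [-4.8, -0.5, -3.8], "yaw": 1.9, "gripper": 1}
    - {"dp": [-5.6, -0.5, -4.4], "yaw": 2.2, "gripper": 1}
    - {"dp": [-6.4, -0.5, -5.1], "yaw": 2.5, "gripper": 1}
  newtons: 40

```text
t: 0.77
position: [0.3124, 0.3438, 0.2618]
orientation: [[0.481, -0.001, -0.876], [0.876, -0.0, 0.481], [-0.001, -1.0, 0.0]]
ft_force: [1.4, -0.1, -0.7]
finger_gap: 1.006
```

```bash
python3 go.py .5627 -.2706 .26 36
```

```text
t 0.77 p [0.3124 0.3438 0.2618] az 61.2 F [ 1.4 -0.1 -0.7] gap 1.006 q6 -0.29 | dp [-10.45   0.05 -12.88] n 16.6 yaw 5.04
```

Request:
carry_out:
  steps:
    - {"dp": [-0.6, 0, -0.8], "yaw": 0.3, "gripper": 1}
    - {"dp": [-1.3, 0, -1.6], "yaw": 0.6, "gripper": 1}
    - {"dp": [-2.0, 0, -2.4], "yaw": 0.9, "gripper": 1}
    - {"dp": [-2.6, 0, -3.2], "yaw": 1.2, "gripper": 1}
    - {"dp": [-3.3, 0, -4.0], "yaw": 1.6, "gripper": 1}
    - {"dp": [-3.9, 0, -4.8], "yaw": 1.9, "gripper": 1}
    - {"dp": [-4.6, 0, -5.6], "yaw": 2.2, "gripper": 1}
    - {"dp": [-5.2, 0, -6.4], "yaw": 2.5, "gripper": 1}

```text
t: 1.43
position: [0.4368, 0.0382, 0.2621]
orientation: [[0.661, -0.0, -0.751], [0.751, 0.0, 0.661], [-0.0, -1.0, 0.0]]
ft_force: [1.2, 0.8, 0.8]
finger_gap: 1.003
```

```bash
python3 go.py .5627 -.2706 .26 36
```

```text
t 1.43 p [0.4368 0.0382 0.2621] az 48.7 F [1.2 0.8 0.8] gap 1.003 q6 -0.82 | dp [-3.72  0.05 -7.46] n 8.3 yaw 2.53
```

Request:
carry_out:
  steps:
    - {"dp": [-0.5, 0, -0.9], "yaw": 0.3, "gripper": 1}
    - {"dp": [-0.9, 0, -1.9], "yaw": 0.6, "gripper": 1}
    - {"dp": [-1.4, 0, -2.8], "yaw": 0.9, "gripper": 1}
    - {"dp": [-1.9, 0, -3.7], "yaw": 1.3, "gripper": 1}
    - {"dp": [-2.3, 0, -4.7], "yaw": 1.6, "gripper": 1}
    - {"dp": [-2.8, 0, -5.6], "yaw": 1.9, "gripper": 1}
    - {"dp": [-3.3, 0, -6.5], "yaw": 2.2, "gripper": 1}
    - {"dp": [-3.72, 0, -7.46], "yaw": 2.53, "gripper": 1}

```text
t: 2.1
position: [0.5625, -0.2694, 0.2616]
orientation: [[0.809, -0.001, -0.587], [0.587, 0.001, 0.809], [-0.001, -1.0, 0.001]]
ft_force: [0.4, 0.6, 0.6]
finger_gap: 0.999
```

```bash
python3 go.py .5627 -.2706 .162 36; python3 -c "
from h import *
grab('top',1);grab('side',1)"
```

```text
t 2.1 p [ 0.5625 -0.2694  0.2616] az 36.0 F [0.4 0.6 0.6] gap 0.999 q6 -1.11 | dp [-0.01  2.49 -0.03] n 2.5 yaw -0.01
```

View pics/side1.png

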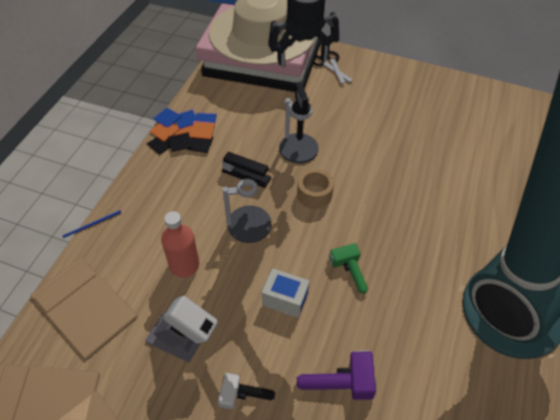

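The gripper is above the magnifier at (305,40), with the jaws either side of the lens plane. I'll go down and close.

Request:
carry_out:
  steps:
    - {"dp": [0, 0.5, 0], "yaw": 0, "gripper": 1}
    - {"dp": [0, 1.0, 0], "yaw": 0, "gripper": 1}
    - {"dp": [0, 1.5, 0], "yaw": 0, "gripper": 1}
    - {"dp": [0, 1.9, 0], "yaw": 0, "gripper": 1}
    - {"dp": [0, 2.2, 0], "yaw": 0, "gripper": 1}
    - {"dp": [0, 2.4, 0], "yaw": 0, "gripper": 1}
    - {"dp": [0, 2.5, -0.03], "yaw": 0, "gripper": 1}
    - {"dp": [0, 2.5, -0.03], "yaw": 0, "gripper": 0.5}

```text
t: 2.87
position: [0.5633, -0.268, 0.1615]
orientation: [[0.808, -0.001, -0.589], [0.589, 0.001, 0.808], [-0.001, -1.0, 0.001]]
ft_force: [-0.2, 0.1, -0.0]
finger_gap: 0.887
```

Request:
carry_out:
  steps:
    - {"dp": [0, 0, 0], "yaw": 0, "gripper": 0}
    - {"dp": [0, 0, 0], "yaw": 0, "gripper": -0.3}
    - {"dp": [0, 0, 0], "yaw": 0, "gripper": -0.5}
    - {"dp": [0, 0, 0], "yaw": 0, "gripper": -1}
    - {"dp": [0, 0, 0], "yaw": 0, "gripper": -1}
    - {"dp": [0, 0, 0], "yaw": 0, "gripper": -1}
    - {"dp": [0, 0, 0], "yaw": 0, "gripper": -1}
    - {"dp": [0, 0, 0], "yaw": 0, "gripper": -1}
  newtons: 40

```text
t: 3.53
position: [0.5639, -0.2686, 0.1632]
orientation: [[0.808, 0.001, -0.589], [0.589, -0.001, 0.808], [0.0, -1.0, -0.001]]
ft_force: [-1.2, -0.5, 5.3]
finger_gap: 0.16
```

```bash
python3 go.py .5627 -.2706 .162 36; python3 -c "
from h import *
p,d=grab('top',2);q,d=grab('side',2)
a=cv2.resize(p[130:220,380:480,::-1],None,fx=4,fy=4);b=cv2.resize(q[20:170,240:360,::-1],None,fx=3,fy=3)
cv2.imwrite('pics/z2.png',np.hstack([cv2.copyMakeBorder(a,0,450-360,0,0,0),b]))"
```

```text
t 3.53 p [ 0.5639 -0.2686  0.1632] az 36.1 F [-1.2 -0.5  5.3] gap 0.16 q6 -1.11 | dp [-0.06  0.03 -0.02] n 0.1 yaw 0.02
```

View pics/z2.png

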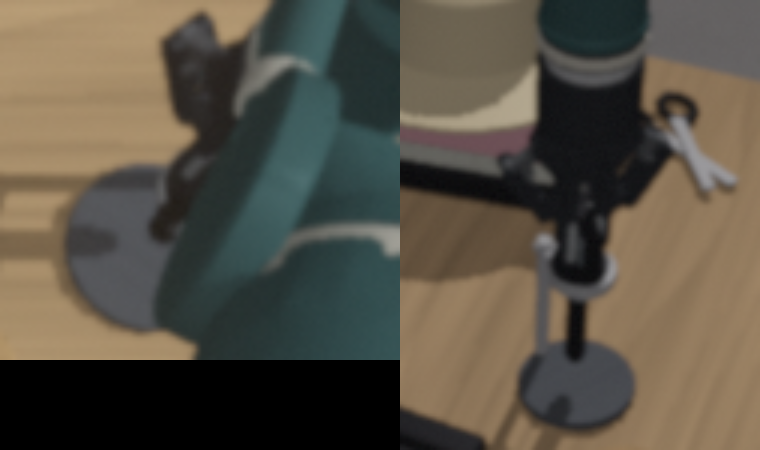

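The jaws hold the frame at 13.6 mm, which fits its 14 mm thickness. Next is the lift.

Request:
carry_out:
  steps:
    - {"dp": [0, -0.2, 0], "yaw": 0, "gripper": -1}
    - {"dp": [0, -0.5, 0], "yaw": 0, "gripper": -1}
    - {"dp": [0, -1.0, 0], "yaw": 0, "gripper": -1}
    - {"dp": [0, -1.5, 0], "yaw": 0, "gripper": -1}
    - {"dp": [0, -2.0, 0], "yaw": 0, "gripper": -1}
    - {"dp": [0, -2.5, 0], "yaw": 0, "gripper": -1}
    - {"dp": [0, -3.0, 0], "yaw": 0, "gripper": -1}
    - {"dp": [0, -3.3, 0], "yaw": 0, "gripper": -1}

```text
t: 4.3
position: [0.5643, -0.2684, 0.2975]
orientation: [[0.808, 0.003, -0.589], [0.589, -0.001, 0.808], [0.002, -1.0, -0.003]]
ft_force: [-0.3, 0.1, 0.2]
finger_gap: 0.159
```

```bash
python3 go.py .5905 -.0085 .300 36; python3 -c "
from h import *
p,d=grab('top',3);q,d=grab('side',3)"
```

```text
t 4.3 p [ 0.5643 -0.2684  0.2975] az 36.1 F [-0.3  0.1  0.2] gap 0.159 q6 -1.11 | dp [ 4.36 -0.07  4.86] n 6.5 yaw 0.02
```

View pics/side3.png

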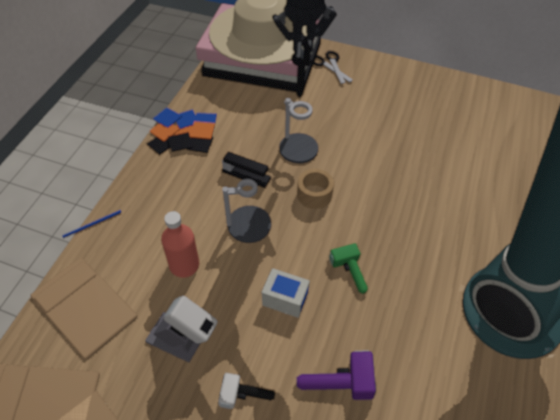

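The magnifier is clear of the ring, and the wide ring is now empty at (300,109). I'm moving over to the narrow ring.

Request:
carry_out:
  steps:
    - {"dp": [0.5, 0, 0.6], "yaw": 0, "gripper": -1}
    - {"dp": [1.1, 0, 1.2], "yaw": 0, "gripper": -1}
    - {"dp": [1.7, 0, 1.9], "yaw": 0, "gripper": -1}
    - {"dp": [2.3, 0, 2.5], "yaw": 0, "gripper": -1}
    - {"dp": [2.9, 0, 3.2], "yaw": 0, "gripper": -1}
    - {"dp": [3.5, 0, 3.9], "yaw": 0, "gripper": -1}
    - {"dp": [4.0, 0, 4.5], "yaw": 0, "gripper": -1}
    - {"dp": [4.36, -0.05, 4.86], "yaw": 0, "gripper": -1}

```text
t: 5.07
position: [0.5885, -0.0051, 0.2939]
orientation: [[0.807, -0.004, -0.591], [0.591, 0.002, 0.807], [-0.002, -1.0, 0.004]]
ft_force: [-0.4, 0.5, -2.3]
finger_gap: 0.161
```

```bash
python3 go.py .5905 -.0085 .300 36; python3 -c "
from h import *
p,d=grab('top',4);q,d=grab('side',4)
a=cv2.resize(p[120:230,240:360,::-1],None,fx=3.3,fy=3.3);b=cv2.resize(q[100:250,190:310,::-1],None,fx=3,fy=3)
cv2.imwrite('pics/z4.png',np.hstack([cv2.copyMakeBorder(a,0,450-a.shape[0],0,0,0),b]))"
```

```text
t 5.07 p [ 0.5885 -0.0051  0.2939] az 36.2 F [-0.4  0.5 -2.3] gap 0.161 q6 -0.68 | dp [-0.01 -0.15 -0.1 ] n 0.2 yaw 0.04
```

View pics/z4.png

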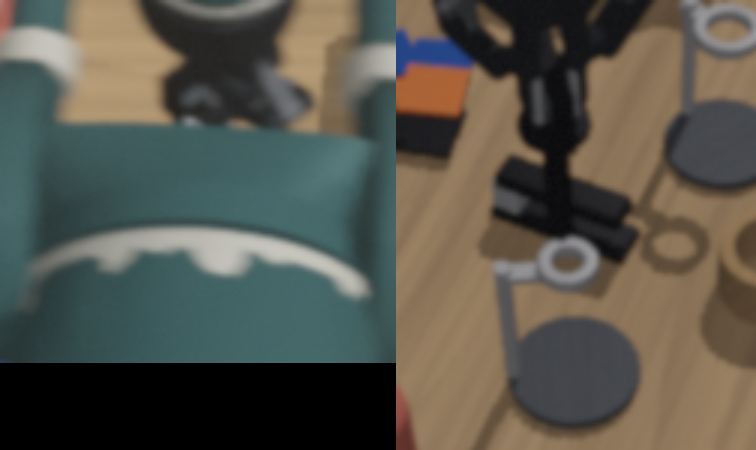

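The side view shows the handle just above the narrow ring. I'll measure the handle axis and the ring in that same view.

```bash
cat > ax.py <<'E'
from h import *
from scipy.optimize import least_squares
import sys
def handle(n,k,zlo,zhi,c0,rad,R=.04,mx=70):
    p,d=load(n,k);P=cloud(n,p,d);c=r.camera_info(n)
    m=(np.hypot(P[...,0]-c0[0],P[...,1]-c0[1])<R)&(P[...,2]>zlo)&(P[...,2]<zhi)&(p.max(-1)<mx)
    q=P[m]
    # cylinder surface fit
    def res(v): 
        t=q[:,2]-(zlo+zhi)/2
        return np.hypot(q[:,0]-v[0]-v[2]*t,q[:,1]-v[1]-v[3]*t)-rad
    s=least_squares(res,[q[:,0].mean(),q[:,1].mean(),0,0],loss="soft_l1",f_scale=.002)
    # lateral silhouette: midpoints of mask per row -> ray plane
    print(n,"handle",m.sum(),"at z",(zlo+zhi)/2,s.x.round(4),"rms",np.sqrt((res(s.x)**2).mean()).round(4))
    return m
def ring(n,k,z,c0,Ro):
    p,d=load(n,k)
    # pixel ring: grey bright pixels around projected centre, onto z plane
    c=r.camera_info(n)
    uv=np.stack(np.meshgrid(np.arange(560),np.arange(420)),-1).reshape(-1,2)
    W=onz(n,uv,z);g=p.reshape(-1,3).astype(int)
    m=(np.hypot(W[:,0]-c0[0],W[:,1]-c0[1])<Ro+.012)&(g.min(1)>78)&(g.max(1)-g.min(1)<22)
    return W[m]
E
python3 - <<'E'
from ax import *
for n in ("side","top"):
  for k in((4,) if n=="side" else (0,)):
    p,d=load(n,k);P=cloud(n,p,d)
    g=p.astype(int)
    for nm,c0,Ro in(("narrow",(.5905,-.0085),.021),):
        W=ring(n,k,.135,c0,Ro)
        q=W
        ri,ro=.012,.021
        def res(v):
            dd=np.hypot(q[:,0]-v[0],q[:,1]-v[1]); return np.maximum(ri-dd,0)+np.maximum(dd-ro,0)
        s=least_squares(res,c0,loss="soft_l1",f_scale=.001);print(n,nm,len(q),s.x.round(4),s.cost)
        hist=np.histogram(np.hypot(q[:,0]-s.x[0],q[:,1]-s.x[1])*1e3,range(0,36,3))[0];print(hist)
m=handle("side",4,.180,.25,(.59,-.005),.009,.03)
v,u=np.nonzero(m);
for row in sorted(set(v))[::3]: print(row,u[v==row].min(),u[v==row].max(),end=" ; ")
E
```

```text
side narrow 312 [ 0.5899 -0.0034] 0.0002665015816894072
[ 0  0 13 35 47 59 65 62 19 11  1]
top narrow 390 [ 0.5903 -0.0084] 0.0004437244087650191
[ 0  0 13 40 60 73 76 68 32 14 14]
side handle 213 at z 0.215 [ 0.5899 -0.0035  0.0026 -0.0175] rms 0.001
151 239 240 ; 154 239 246 ; 157 240 247 ; 160 240 248 ; 163 240 248 ; 166 240 248 ; 169 240 248 ; 172 241 249 ; 175 242 248 ;
```

```bash
python3 - <<'E'
from ax import *
for n,ks in (("side",(0,3,4)),("top",(0,1))):
  for k in ks:
    p,d=load(n,k);P=cloud(n,p,d);g=p.astype(int)
    for nm,c0,ri,ro in(("narrow",(.5905,-.0085),.012,.021),("wide",(.563,-.27),.018,.027)):
      if nm=="wide" and (n,k) not in(("side",3),("side",4)): continue
      m=(np.hypot(P[...,0]-c0[0],P[...,1]-c0[1])<.034)&(P[...,2]>.128)&(P[...,2]<.141)&(g.min(-1)>60)
      q=P[m]; zz=np.percentile(q[:,2],85); q=q[q[:,2]>zz-.004]
      def res(v):
        dd=np.hypot(q[:,0]-v[0],q[:,1]-v[1]); return np.maximum(ri-dd,0)+np.maximum(dd-ro,0)
      s=least_squares(res,c0,loss="soft_l1",f_scale=.001)
      # foot: dark grey pixels on desk
      m2=(np.hypot(P[...,0]-c0[0],P[...,1]-c0[1])<.065)&(P[...,2]<.03)&(g.max(-1)-g.min(-1)<16)&(g.max(-1)<110)
      f=P[m2]
      cc,rr=cv2.minEnclosingCircle(f[:,:2].astype(np.float32)) if len(f)>10 else ((0,0),0)
      s2=least_squares(lambda v:np.maximum(np.hypot(f[:,0]-v[0],f[:,1]-v[1])-.05,0),c0,loss="soft_l1",f_scale=.001)
      print(n,k,nm,len(q),"z",zz.round(4),s.x.round(4),round(s.cost*1e6,1),"foot",len(f),s2.x.round(4),round(s2.cost*1e6,1),"mec",np.round(cc,4),round(rr,4),"zfoot",np.median(f[:,2]).round(4))
E
```

```text
side 0 narrow 177 z 0.1343 [ 0.5889 -0.0085] 3.8 foot 1247 [ 0.5896 -0.0065] 0.6 mec [ 0.5895 -0.0062] 0.0508 zfoot 0.0081
side 3 narrow 171 z 0.1343 [ 0.5888 -0.0082] 3.1 foot 1252 [ 0.589  -0.0072] 1.1 mec [ 0.5893 -0.0068] 0.051 zfoot 0.008
side 3 wide 167 z 0.1346 [ 0.5618 -0.2707] 6.8 foot 912 [ 0.562  -0.2686] 4.4 mec [ 0.5626 -0.2692] 0.052 zfoot 0.008
side 4 narrow 163 z 0.1346 [ 0.5886 -0.0079] 2.5 foot 1251 [ 0.5888 -0.0071] 0.4 mec [ 0.5892 -0.0073] 0.0507 zfoot 0.0079
side 4 wide 164 z 0.1349 [ 0.5623 -0.2701] 6.1 foot 908 [ 0.5614 -0.2693] 1.6 mec [ 0.5602 -0.2698] 0.0515 zfoot 0.008
top 0 narrow 192 z 0.1378 [ 0.5888 -0.01  ] 0.1 foot 1181 [ 0.5878 -0.0079] 0.0 mec [ 0.5883 -0.0087] 0.0488 zfoot 0.0113
top 1 narrow 196 z 0.1377 [ 0.5892 -0.0098] 0.1 foot 1169 [ 0.5878 -0.0093] 0.0 mec [ 0.5886 -0.0095] 0.0487 zfoot 0.0113
```

```bash
python3 go.py .5880 -.0098 .290 36
```

```text
t 5.17 p [ 0.5894 -0.0049  0.2946] az 36.3 F [-0.  -0.6 -0.5] gap 0.159 q6 -0.69 | dp [-0.1   0.12 -0.08] n 0.2 yaw 0.07
```

Request:
carry_out:
  steps:
    - {"dp": [-0.05, 0, -0.04], "yaw": 0, "gripper": -1}
    - {"dp": [-0.1, 0, -0.08], "yaw": 0, "gripper": -1}
    - {"dp": [-0.1, 0, -0.08], "yaw": 0, "gripper": -1}
    - {"dp": [-0.1, 0, -0.08], "yaw": 0, "gripper": -1}
    - {"dp": [-0.1, 0, -0.08], "yaw": 0, "gripper": -1}
    - {"dp": [-0.1, 0, -0.08], "yaw": 0, "gripper": -1}
    - {"dp": [-0.1, 0, -0.08], "yaw": 0, "gripper": -1}
    - {"dp": [-0.1, 0, -0.08], "yaw": 0, "gripper": -1}

```text
t: 5.83
position: [0.5886, -0.0137, 0.2963]
orientation: [[0.808, 0.0, -0.589], [0.589, 0.0, 0.808], [0.0, -1.0, -0.0]]
ft_force: [0.7, 0.2, -0.7]
finger_gap: 0.158
```

```bash
python3 -c "
from ax import *
p,d=grab('side',5)
b=cv2.resize(p[100:250,190:310,::-1],None,fx=4,fy=4);cv2.imwrite('pics/z5.png',b)
for a,b in((.18,.25),(.185,.22),(.18,.235)): handle('side',5,a,b,(.59,-.007),.009,.03)
handle('side',4,.185,.22,(.59,-.005),.009,.03)
"; python3 go.py .5880 -.0098 .290 36
```

```text
side handle 207 at z 0.215 [ 0.5897 -0.0148  0.0097 -0.0012] rms 0.0009
side handle 112 at z 0.2025 [ 0.5896 -0.0147  0.0285 -0.0028] rms 0.0008
side handle 163 at z 0.2075 [ 0.5897 -0.0149  0.0254 -0.0041] rms 0.0009
side handle 108 at z 0.2025 [ 0.5898 -0.0034 -0.003   0.0027] rms 0.0009
t 5.88 p [ 0.5887 -0.0135  0.2964] az 36.1 F [ 0.3  0.  -1.6] gap 0.158 q6 -0.69 | dp [0.04 0.16 0.09] n 0.2 yaw 0.01
```

View pics/z5.png

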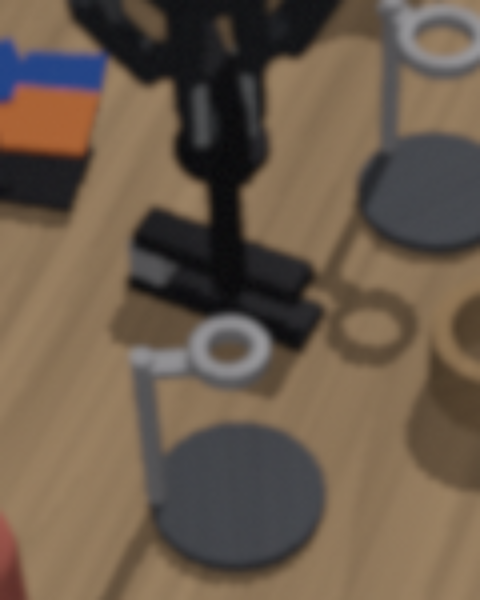

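```bash
python3 go.py .5878 -.0068 .275 36
```

```text
t 5.88 p [ 0.5887 -0.0135  0.2964] az 36.1 F [ 0.3  0.  -1.6] gap 0.158 q6 -0.69 | dp [0.08 0.53 0.15] n 0.6 yaw 0.01
```

Request:
carry_out:
  steps:
    - {"dp": [0.04, 0.1, 0.08], "yaw": 0, "gripper": -1}
    - {"dp": [0.08, 0.2, 0.15], "yaw": 0, "gripper": -1}
    - {"dp": [0.08, 0.3, 0.15], "yaw": 0, "gripper": -1}
    - {"dp": [0.08, 0.4, 0.15], "yaw": 0, "gripper": -1}
    - {"dp": [0.08, 0.5, 0.15], "yaw": 0, "gripper": -1}
    - {"dp": [0.08, 0.5, 0.15], "yaw": 0, "gripper": -1}
    - {"dp": [0.08, 0.5, 0.15], "yaw": 0, "gripper": -1}
    - {"dp": [0.08, 0.5, 0.15], "yaw": 0, "gripper": -1}

```text
t: 6.55
position: [0.5878, -0.0067, 0.2763]
orientation: [[0.808, 0.0, -0.589], [0.589, -0.0, 0.808], [0.0, -1.0, -0.0]]
ft_force: [0.6, 0.4, -1.3]
finger_gap: 0.159
```

```bash
python3 -c "
from ax import *
p,d=grab('side',6)
b=cv2.resize(p[100:250,190:310,::-1],None,fx=4,fy=4);cv2.imwrite('pics/z6.png',b)
for a,b in((.155,.225),(.16,.20),(.19,.225)): handle('side',6,a,b,(.59,-.007),.009,.03)
"; python3 go.py .5880 -.0098 .290 36
```

```text
side handle 211 at z 0.19 [ 0.5886 -0.008   0.0107 -0.0042] rms 0.001
side handle 119 at z 0.18 [ 0.5885 -0.0078  0.0058  0.011 ] rms 0.001
side handle 109 at z 0.20750000000000002 [ 0.5888 -0.008   0.0129 -0.0226] rms 0.001
t 6.6 p [ 0.5879 -0.0067  0.2765] az 36.1 F [-0.1  0.  -1.5] gap 0.159 q6 -0.68 | dp [-0.04 -0.34 -0.06] n 0.3 yaw 0.02
```

View pics/z6.png

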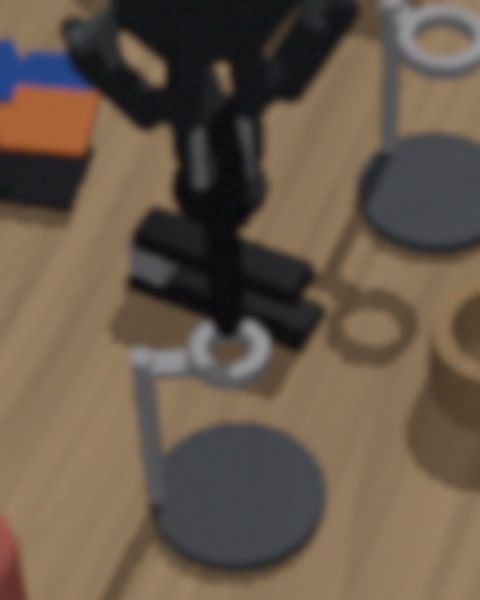

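The handle is centred over the ring to within about 1 mm, so I'll lower it gently.

Request:
carry_out:
  steps:
    - {"dp": [0, 0.2, 0], "yaw": 0, "gripper": -1}
    - {"dp": [0, 0.4, 0], "yaw": 0, "gripper": -1}
    - {"dp": [0, 0.6, 0], "yaw": 0, "gripper": -1}
    - {"dp": [0, 0.8, 0], "yaw": 0, "gripper": -1}
    - {"dp": [0, 0.9, 0], "yaw": 0, "gripper": -1}
    - {"dp": [0, 0.9, 0], "yaw": 0, "gripper": -1}
    - {"dp": [0, 0.9, 0], "yaw": 0, "gripper": -1}
    - {"dp": [0, 0.9, 0], "yaw": 0, "gripper": -1}

```text
t: 7.27
position: [0.5879, -0.0066, 0.2405]
orientation: [[0.808, 0.0, -0.589], [0.589, -0.0, 0.808], [0.0, -1.0, -0.0]]
ft_force: [-0.3, -0.1, -0.4]
finger_gap: 0.16
```

```bash
python3 go.py .5880 -.0070 .166 36;python3 -c "
from ax import *
p,d=grab('side',7)
b=cv2.resize(p[100:250,190:310,::-1],None,fx=4,fy=4);cv2.imwrite('pics/z7.png',b)"
```

```text
t 7.27 p [ 0.5879 -0.0066  0.2405] az 36.1 F [-0.3 -0.1 -0.4] gap 0.16 q6 -0.68 | dp [-0.    1.86 -0.01] n 1.9 yaw 0.02
```

View pics/z7.png

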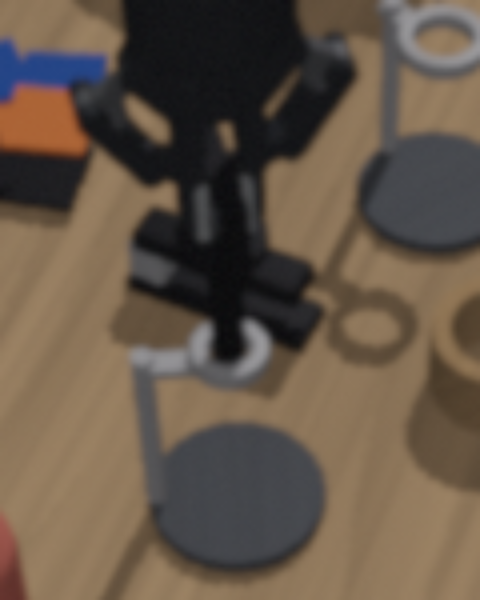

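The tip is in the hole with no contact force, so I'll go on down to about 5 mm above seated.

Request:
carry_out:
  steps:
    - {"dp": [0, 0.3, 0], "yaw": 0, "gripper": -1}
    - {"dp": [0, 0.6, 0], "yaw": 0, "gripper": -1}
    - {"dp": [0, 0.9, 0], "yaw": 0, "gripper": -1}
    - {"dp": [0, 1.2, 0], "yaw": 0, "gripper": -1}
    - {"dp": [0, 1.5, 0], "yaw": 0, "gripper": -1}
    - {"dp": [0, 1.7, 0], "yaw": 0, "gripper": -1}
    - {"dp": [0, 1.8, 0], "yaw": 0, "gripper": -1}
    - {"dp": [0, 1.8, 0], "yaw": 0, "gripper": -1}

```text
t: 7.98
position: [0.5867, -0.0066, 0.1664]
orientation: [[0.808, -0.003, -0.589], [0.589, 0.0, 0.808], [-0.002, -1.0, 0.002]]
ft_force: [-0.2, -0.5, -0.7]
finger_gap: 0.159
```

```bash
python3 go.py .5880 -.0067 .163 36
```

```text
t 7.98 p [ 0.5867 -0.0066  0.1664] az 36.1 F [-0.2 -0.5 -0.7] gap 0.159 q6 -0.68 | dp [ 0.03  0.08 -0.02] n 0.1 yaw 0.02
```

Lower a few more millimetres in small steps.

Request:
carry_out:
  steps:
    - {"dp": [0, 0.02, 0], "yaw": 0, "gripper": -1}
    - {"dp": [0, 0.04, 0], "yaw": 0, "gripper": -1}
    - {"dp": [0, 0.06, 0], "yaw": 0, "gripper": -1}
    - {"dp": [0, 0.08, 0], "yaw": 0, "gripper": -1}
    - {"dp": [0, 0.08, 0], "yaw": 0, "gripper": -1}
    - {"dp": [0, 0.08, 0], "yaw": 0, "gripper": -1}
    - {"dp": [0, 0.08, 0], "yaw": 0, "gripper": -1}
    - {"dp": [0, 0.08, 0], "yaw": 0, "gripper": -1}

```text
t: 8.65
position: [0.5877, -0.0066, 0.1652]
orientation: [[0.808, 0.0, -0.589], [0.589, -0.0, 0.808], [0.0, -1.0, -0.0]]
ft_force: [-0.9, 0.4, -1.6]
finger_gap: 0.158
```

```bash
python3 go.py .5880 -.0067 .163 36
```

```text
t 8.65 p [ 0.5877 -0.0066  0.1652] az 36.1 F [-0.9  0.4 -1.6] gap 0.158 q6 -0.68 | dp [ 0.    0.05 -0.01] n 0.1 yaw 0.02
```

Request:
carry_out:
  steps:
    - {"dp": [0, 0.02, 0], "yaw": 0, "gripper": -1}
    - {"dp": [0, 0.04, 0], "yaw": 0, "gripper": -1}
    - {"dp": [0, 0.05, 0], "yaw": 0, "gripper": -1}
    - {"dp": [0, 0.05, 0], "yaw": 0, "gripper": -1}
    - {"dp": [0, 0.05, 0], "yaw": 0, "gripper": -1}
    - {"dp": [0, 0.05, 0], "yaw": 0, "gripper": -1}
    - {"dp": [0, 0.05, 0], "yaw": 0, "gripper": -1}
    - {"dp": [0, 0.05, 0], "yaw": 0, "gripper": -1}

```text
t: 9.32
position: [0.5877, -0.0066, 0.1632]
orientation: [[0.808, 0.0, -0.589], [0.589, -0.0, 0.808], [0.0, -1.0, -0.0]]
ft_force: [-1.1, -0.1, 0.8]
finger_gap: 0.157
```

```bash
python3 go.py .5880 -.0067 .163 36;python3 -c "
from ax import *
p,d=grab('side',8)
b=cv2.resize(p[100:250,190:310,::-1],None,fx=4,fy=4);cv2.imwrite('pics/z8.png',b)"
```

```text
t 9.32 p [ 0.5877 -0.0066  0.1632] az 36.1 F [-1.1 -0.1  0.8] gap 0.157 q6 -0.68 | dp [ 0.01  0.01 -0.01] n 0.0 yaw 0.02
```

View pics/z8.png

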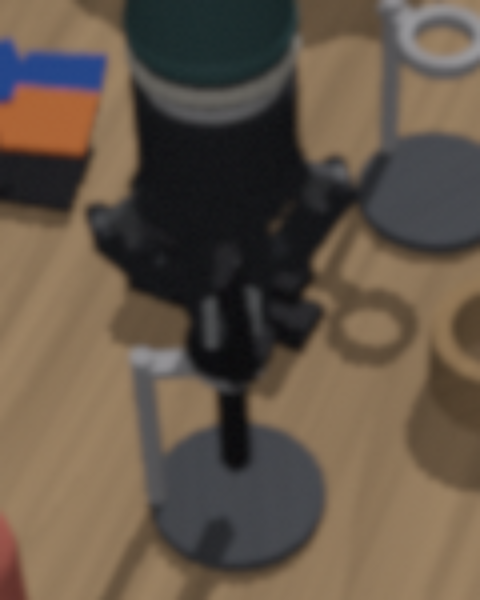

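The handle is through the ring and the collar is touching it. I'll release and rise.

Request:
carry_out:
  steps:
    - {"dp": [0, 0, 0], "yaw": 0, "gripper": -0.5}
    - {"dp": [0, 0, 0], "yaw": 0, "gripper": -0.4}
    - {"dp": [0, 0, 0], "yaw": 0, "gripper": -0.2}
    - {"dp": [0, 0, 0], "yaw": 0, "gripper": 0}
    - {"dp": [0, 0, 0], "yaw": 0, "gripper": 0.2}
    - {"dp": [0, 0, 0], "yaw": 0, "gripper": 0.2}
    - {"dp": [0, -0.1, 0], "yaw": 0, "gripper": 0.2}
    - {"dp": [0, -0.3, 0], "yaw": 0, "gripper": 0.2}

```text
t: 10.03
position: [0.5868, -0.0066, 0.1743]
orientation: [[0.808, -0.003, -0.589], [0.589, 0.0, 0.808], [-0.002, -1.0, 0.002]]
ft_force: [-0.3, 0.1, 0.6]
finger_gap: 0.598
```

Request:
carry_out:
  steps:
    - {"dp": [0, -0.3, 0], "yaw": 0, "gripper": 0.2}
    - {"dp": [0, -0.7, 0], "yaw": 0, "gripper": 0.4}
    - {"dp": [0, -1.2, 0], "yaw": 0, "gripper": 0.6}
    - {"dp": [0, -1.7, 0], "yaw": 0, "gripper": 0.8}
    - {"dp": [0, -2.2, 0], "yaw": 0, "gripper": 1}
    - {"dp": [0, -2.6, 0], "yaw": 0, "gripper": 1}
    - {"dp": [0, -3.0, 0], "yaw": 0, "gripper": 1}
    - {"dp": [0, -3.0, 0], "yaw": 0, "gripper": 1}

```text
t: 10.7
position: [0.5901, -0.0068, 0.3012]
orientation: [[0.808, 0.009, -0.589], [0.589, -0.001, 0.808], [0.007, -1.0, -0.006]]
ft_force: [0.9, -0.5, 0.9]
finger_gap: 1.0
```

```bash
python3 go.py .580 .296 .27 85.5;python3 -c "
from ax import *
p,d=grab('side',9)
b=cv2.resize(p[100:250,190:310,::-1],None,fx=4,fy=4);cv2.imwrite('pics/z9.png',b)
P=cloud('side',p,d);m=(np.hypot(P[...,0]-.589,P[...,1]+.008)<.04)&(P[...,2]>.15)&(P[...,2]<.21)
print(np.percentile(P[m][:,2],[50,95,100]),P[m].mean(0))
handle('side',9,.05,.115,(.589,-.008),.009,.02)"
```

```text
t 10.7 p [ 0.5901 -0.0068  0.3012] az 36.1 F [ 0.9 -0.5  0.9] gap 1.0 q6 -0.68 | dp [4.25 0.77 6.27] n 7.6 yaw -9.88
[0.18574336 0.1889968  0.1900516 ] [ 0.58470076 -0.00105826  0.17912396]
side handle 125 at z 0.0825 [ 0.5883 -0.0082 -0.0152  0.0062] rms 0.001
```

View pics/z9.png

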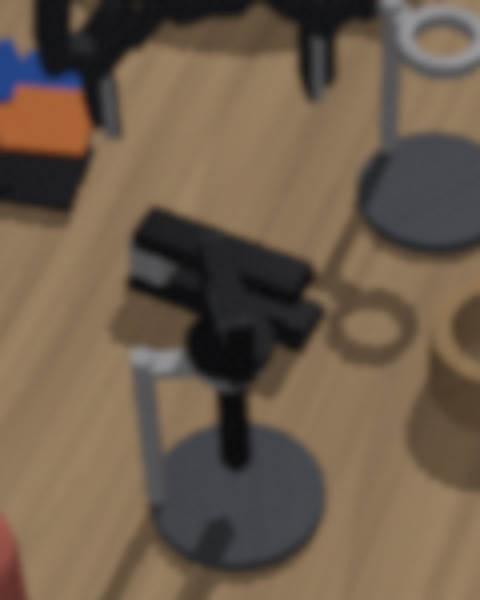

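The magnifier is seated upright, with its top at 0.190 as expected and its handle axis vertical. On to the scanner.

Request:
carry_out:
  steps:
    - {"dp": [0.4, 0, 0.6], "yaw": -0.9, "gripper": 1}
    - {"dp": [0.8, 0, 1.2], "yaw": -1.8, "gripper": 1}
    - {"dp": [1.3, 0, 1.8], "yaw": -2.7, "gripper": 1}
    - {"dp": [1.7, 0, 2.5], "yaw": -3.6, "gripper": 1}
    - {"dp": [2.1, 0, 3.1], "yaw": -4.5, "gripper": 1}
    - {"dp": [2.5, 0, 3.7], "yaw": -5.4, "gripper": 1}
    - {"dp": [2.9, 0, 4.3], "yaw": -6.3, "gripper": 1}
    - {"dp": [3.3, 0, 4.9], "yaw": -7.2, "gripper": 1}

```text
t: 11.42
position: [0.5781, 0.2308, 0.2939]
orientation: [[0.304, -0.002, -0.953], [0.953, -0.001, 0.304], [-0.001, -1.0, 0.001]]
ft_force: [0.2, -0.2, 0.7]
finger_gap: 1.0
```

```bash
python3 go.py .580 .297 .23 85.5
```

```text
t 11.42 p [0.5781 0.2308 0.2939] az 72.3 F [ 0.2 -0.2  0.7] gap 1.0 q6 -0.92 | dp [1.59 1.6  0.45] n 2.3 yaw -2.64
```

Request:
carry_out:
  steps:
    - {"dp": [0.4, 0.3, 0.1], "yaw": -0.7, "gripper": 1}
    - {"dp": [0.8, 0.7, 0.2], "yaw": -1.4, "gripper": 1}
    - {"dp": [1.2, 1.1, 0.3], "yaw": -2.0, "gripper": 1}
    - {"dp": [1.5, 1.5, 0.45], "yaw": -2.5, "gripper": 1}
    - {"dp": [1.6, 1.6, 0.45], "yaw": -2.64, "gripper": 1}
    - {"dp": [1.6, 1.6, 0.45], "yaw": -2.64, "gripper": 1}
    - {"dp": [1.6, 1.6, 0.45], "yaw": -2.64, "gripper": 1}
    - {"dp": [1.6, 1.6, 0.45], "yaw": -2.64, "gripper": 1}

```text
t: 12.08
position: [0.5821, 0.2954, 0.2321]
orientation: [[0.083, 0.001, -0.997], [0.997, 0.0, 0.083], [0.0, -1.0, -0.001]]
ft_force: [1.3, 0.4, -0.4]
finger_gap: 1.001
```

```bash
python3 go.py .580 .297 .120 85.5;python3 -c "
from ax import *
p,d=grab('side',10);q,d=grab('top',10)
a=p[240:400,120:280,::-1];b=q[110:230,100:220,::-1]
cv2.imwrite('pics/z10.png',np.hstack([cv2.resize(x,(400,400)) for x in(a,b)]))"
```

```text
t 12.08 p [0.5821 0.2954 0.2321] az 85.2 F [ 1.3  0.4 -0.4] gap 1.001 q6 -1.06 | dp [0.04 2.8  0.06] n 2.8 yaw -0.06
```

View pics/z10.png

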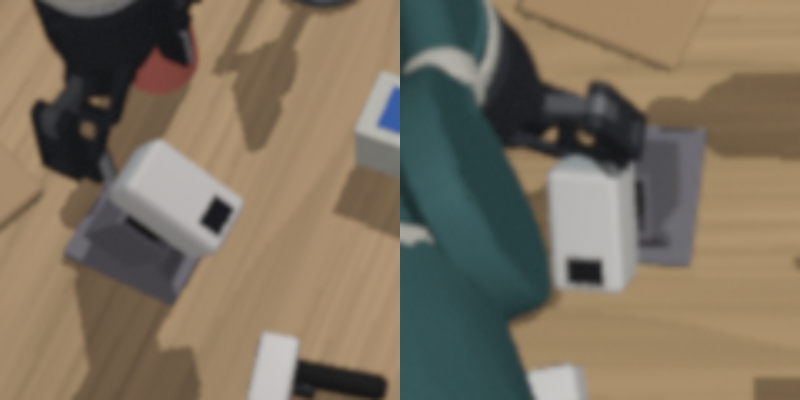

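The jaws straddle the head. Now down and close.

Request:
carry_out:
  steps:
    - {"dp": [0.04, 0.5, 0.05], "yaw": 0, "gripper": 1}
    - {"dp": [0.04, 1.0, 0.05], "yaw": 0, "gripper": 1}
    - {"dp": [0.04, 1.5, 0.05], "yaw": 0, "gripper": 1}
    - {"dp": [0.04, 1.9, 0.05], "yaw": 0, "gripper": 1}
    - {"dp": [0.04, 2.3, 0.05], "yaw": 0, "gripper": 1}
    - {"dp": [0.04, 2.6, 0.05], "yaw": 0, "gripper": 1}
    - {"dp": [0.04, 2.75, 0.05], "yaw": 0, "gripper": 1}
    - {"dp": [0.04, 2.75, 0.05], "yaw": 0, "gripper": 1}

```text
t: 12.85
position: [0.579, 0.2969, 0.1199]
orientation: [[0.083, -0.002, -0.997], [0.997, -0.001, 0.083], [-0.001, -1.0, 0.002]]
ft_force: [-0.4, 0.2, -0.1]
finger_gap: 1.0
```

Request:
carry_out:
  steps:
    - {"dp": [0, 0, 0], "yaw": 0, "gripper": 0.6}
    - {"dp": [0, 0, 0], "yaw": 0, "gripper": 0.4}
    - {"dp": [0, 0, 0], "yaw": 0, "gripper": 0.3}
    - {"dp": [0, 0, 0], "yaw": 0, "gripper": 0.2}
    - {"dp": [0, 0, 0], "yaw": 0, "gripper": 0.1}
    - {"dp": [0, 0, 0], "yaw": 0, "gripper": 0}
    - {"dp": [0, 0, 0], "yaw": 0, "gripper": -0.3}
    - {"dp": [0, 0, 0], "yaw": 0, "gripper": -0.3}
  newtons: 50

```text
t: 13.52
position: [0.58, 0.2975, 0.1224]
orientation: [[0.082, 0.001, -0.997], [0.997, -0.0, 0.082], [-0.0, -1.0, -0.001]]
ft_force: [-2.2, -1.1, 5.7]
finger_gap: 0.535
```

```bash
python3 go.py .580 .297 .120 85.5;python3 -c "
from ax import *
p,d=grab('side',11);q,d=grab('top',11)
a=p[240:400,120:280,::-1];b=q[110:230,100:220,::-1]
cv2.imwrite('pics/z11.png',np.hstack([cv2.resize(x,(400,400)) for x in(a,b)]))"
```

```text
t 13.52 p [0.58   0.2975 0.1224] az 85.3 F [-2.2 -1.1  5.7] gap 0.535 q6 -1.05 | dp [-0.01  0.06 -0.  ] n 0.1 yaw -0.04
```

View pics/z11.png

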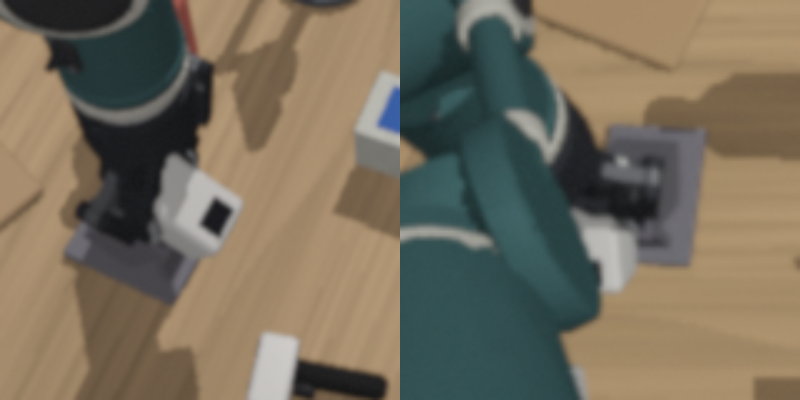

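The jaws hold at 45.5 mm, matching the 46 mm head. I'll pull out along the handle axis, which in tool axes is (0, −0.826, +0.565).

Request:
carry_out:
  steps:
    - {"dp": [0, -0.08, 0.06], "yaw": 0, "gripper": -0.3}
    - {"dp": [0, -0.2, 0.14], "yaw": 0, "gripper": -0.3}
    - {"dp": [0, -0.35, 0.24], "yaw": 0, "gripper": -0.3}
    - {"dp": [0, -0.5, 0.34], "yaw": 0, "gripper": -0.3}
    - {"dp": [0, -0.7, 0.48], "yaw": 0, "gripper": -0.3}
    - {"dp": [0, -0.9, 0.62], "yaw": 0, "gripper": -0.3}
    - {"dp": [0, -1.1, 0.75], "yaw": 0, "gripper": -0.3}
    - {"dp": [0, -1.3, 0.89], "yaw": 0, "gripper": -0.3}

```text
t: 14.28
position: [0.5431, 0.3007, 0.174]
orientation: [[0.082, -0.001, -0.997], [0.997, 0.0, 0.082], [-0.0, -1.0, 0.001]]
ft_force: [0.9, -0.3, -1.9]
finger_gap: 0.532
```

Request:
carry_out:
  steps:
    - {"dp": [0, -0.2, 0.14], "yaw": 0, "gripper": -0.3}
    - {"dp": [0, -0.4, 0.27], "yaw": 0, "gripper": -0.3}
    - {"dp": [0, -0.6, 0.41], "yaw": 0, "gripper": -0.3}
    - {"dp": [0, -0.8, 0.5], "yaw": 0, "gripper": -0.3}
    - {"dp": [0, -1.0, 0.5], "yaw": 0, "gripper": -0.3}
    - {"dp": [0, -1.2, 0.5], "yaw": 0, "gripper": -0.3}
    - {"dp": [0, -1.3, 0.5], "yaw": 0, "gripper": -0.3}
    - {"dp": [0, -1.3, 0.5], "yaw": 0, "gripper": -0.3}

```text
t: 14.95
position: [0.5252, 0.3027, 0.2269]
orientation: [[0.082, 0.002, -0.997], [0.997, 0.001, 0.082], [0.001, -1.0, -0.002]]
ft_force: [0.4, 0.2, -1.5]
finger_gap: 0.532
```

```bash
python3 go.py .580 .297 .120 85.5;python3 -c "
from ax import *
p,d=grab('side',12);q,d=grab('top',12)
a=p[220:400,100:280,::-1];b=q[90:240,80:230,::-1]
cv2.imwrite('pics/z12.png',np.hstack([cv2.resize(x,(400,400)) for x in(a,b)]))"
```

```text
t 14.95 p [0.5252 0.3027 0.2269] az 85.3 F [ 0.4  0.2 -1.5] gap 0.532 q6 -1.01 | dp [-0.03  2.67 -1.37] n 3.0 yaw -0.04
```

View pics/z12.png

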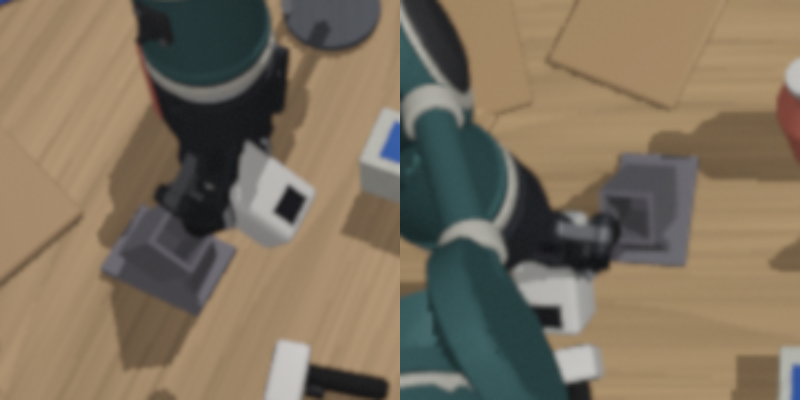

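The scanner is out of the pocket, still leaning. I'll lift and carry it so the handle tip comes over the wide ring.

```bash
python3 go.py .494 -.265 .345 85.5
```

```text
t 15.05 p [0.5244 0.3022 0.2251] az 85.3 F [ 0.1  0.1 -1.7] gap 0.533 q6 -1.01 | dp [-14.19  -3.    -0.41] n 14.5 yaw -0.04
```

Request:
carry_out:
  steps:
    - {"dp": [0, -0.6, 0], "yaw": 0, "gripper": -0.3}
    - {"dp": [-0.1, -1.3, 0], "yaw": 0, "gripper": -0.3}
    - {"dp": [-0.4, -2.0, 0], "yaw": 0, "gripper": -0.3}
    - {"dp": [-0.9, -2.6, 0], "yaw": 0, "gripper": -0.3}
    - {"dp": [-1.5, -2.9, -0.1], "yaw": 0, "gripper": -0.3}
    - {"dp": [-2.2, -3.0, -0.1], "yaw": 0, "gripper": -0.3}
    - {"dp": [-2.9, -3.0, -0.1], "yaw": 0, "gripper": -0.3}
    - {"dp": [-3.7, -3.0, -0.1], "yaw": 0, "gripper": -0.3}

```text
t: 15.72
position: [0.516, 0.1537, 0.345]
orientation: [[0.081, 0.0, -0.997], [0.997, 0.0, 0.081], [0.0, -1.0, -0.0]]
ft_force: [-0.1, -0.8, -2.5]
finger_gap: 0.537
```

Request:
carry_out:
  steps:
    - {"dp": [-0.8, 0, 0], "yaw": 0, "gripper": -0.3}
    - {"dp": [-1.6, 0, 0], "yaw": 0, "gripper": -0.3}
    - {"dp": [-2.4, 0, -0.1], "yaw": 0, "gripper": -0.3}
    - {"dp": [-3.2, 0, -0.1], "yaw": 0, "gripper": -0.3}
    - {"dp": [-4.0, 0, -0.1], "yaw": 0, "gripper": -0.3}
    - {"dp": [-4.8, 0, -0.1], "yaw": 0, "gripper": -0.3}
    - {"dp": [-5.6, 0, -0.2], "yaw": 0, "gripper": -0.3}
    - {"dp": [-6.3, 0, -0.2], "yaw": 0, "gripper": -0.3}

```text
t: 16.38
position: [0.503, -0.0994, 0.3443]
orientation: [[0.083, -0.001, -0.997], [0.997, -0.0, 0.083], [-0.0, -1.0, 0.001]]
ft_force: [0.6, 0.3, -1.9]
finger_gap: 0.534
```

```bash
python3 go.py .494 -.265 .300 85.5
```

```text
t 16.38 p [ 0.503  -0.0994  0.3443] az 85.2 F [ 0.6  0.3 -1.9] gap 0.534 q6 -1.73 | dp [-4.14  1.11 -0.12] n 4.3 yaw -0.05
```

Request:
carry_out:
  steps:
    - {"dp": [-0.7, 0, 0], "yaw": 0, "gripper": -0.3}
    - {"dp": [-1.4, 0.1, 0], "yaw": 0, "gripper": -0.3}
    - {"dp": [-2.1, 0.3, 0], "yaw": 0, "gripper": -0.3}
    - {"dp": [-2.8, 0.5, -0.1], "yaw": 0, "gripper": -0.3}
    - {"dp": [-3.4, 0.7, -0.1], "yaw": 0, "gripper": -0.3}
    - {"dp": [-3.9, 0.9, -0.1], "yaw": 0, "gripper": -0.3}
    - {"dp": [-4.1, 1.1, -0.1], "yaw": 0, "gripper": -0.3}
    - {"dp": [-4.1, 1.1, -0.1], "yaw": 0, "gripper": -0.3}

```text
t: 17.05
position: [0.4924, -0.2622, 0.298]
orientation: [[0.085, -0.004, -0.996], [0.996, 0.002, 0.085], [0.002, -1.0, 0.005]]
ft_force: [0.2, 0.5, -2.4]
finger_gap: 0.531
```

Request:
carry_out:
  steps:
    - {"dp": [0, 0, 0], "yaw": 0, "gripper": -0.3}
    - {"dp": [0, 0, 0], "yaw": 0, "gripper": -0.3}
    - {"dp": [0, 0, 0], "yaw": 0, "gripper": -0.3}
    - {"dp": [0, 0, 0], "yaw": 0, "gripper": -0.3}
    - {"dp": [0, 0, 0], "yaw": 0, "gripper": -0.3}
    - {"dp": [0, 0, 0], "yaw": 0, "gripper": -0.3}
    - {"dp": [0, 0, 0], "yaw": 0, "gripper": -0.3}
    - {"dp": [0, 0, 0], "yaw": 0, "gripper": -0.3}

```text
t: 17.72
position: [0.4939, -0.2609, 0.3013]
orientation: [[0.082, 0.0, -0.997], [0.997, -0.0, 0.082], [-0.0, -1.0, -0.0]]
ft_force: [0.5, 0.1, -3.4]
finger_gap: 0.537
```

```bash
python3 go.py .494 -.265 .242 85.5;python3 -c "
from ax import *
p,d=grab('side',13);q,d=grab('top',13)
a=p[0:160,230:390,::-1];b=q[90:240,360:510,::-1]
cv2.imwrite('pics/z13.png',np.hstack([cv2.resize(x,(400,400)) for x in(a,b)]))"
```

```text
t 17.72 p [ 0.4939 -0.2609  0.3013] az 85.3 F [ 0.5  0.1 -3.4] gap 0.537 q6 -2.02 | dp [-0.1   1.48 -0.01] n 1.5 yaw -0.04
```

View pics/z13.png

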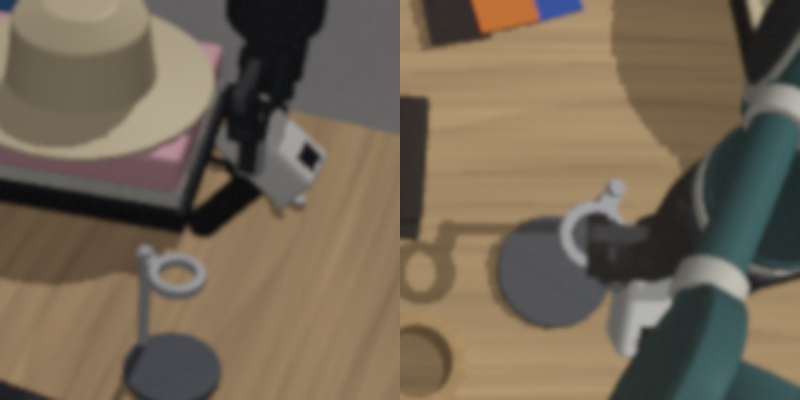

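The handle points down and left in the side view, with its tip near crop pixel (205,220). I'll fit its axis.

```bash
cat > cyl.py <<'E'
from ax import *
def cyl(k,lo,hi,n="side",rad=.0145,mx=75,guess=(.56,0,-.83)):
    p,d=load(n,k);P=cloud(n,p,d)
    m=np.all((P>np.array(lo))&(P<np.array(hi)),-1)&(p.max(-1)<mx)
    q=P[m];c=q.mean(0)
    def prm(v):
        a=np.array([v[2],v[3],-1]);a/=np.linalg.norm(a);o=np.array([v[0],v[1],c[2]]);return o,a
    def res(v):
        o,a=prm(v);w=q-o;return np.linalg.norm(w-np.outer(w@a,a),axis=1)-rad
    cam=r.camera_info(n)["xyz"];b=(c-cam)/np.linalg.norm(c-cam)*rad
    s=least_squares(res,[c[0]+b[0],c[1]+b[1],guess[0]/.83,guess[1]],loss="soft_l1",f_scale=.001)
    o,a=prm(s.x);t=(q-o)@a
    tip=o+a*np.percentile(t,99)
    print(n,m.sum(),"rms",np.sqrt((res(s.x)**2).mean()).round(4),"axis down",a.round(3),"lean",np.arccos(-a[2]).round(3),"tip",tip.round(4),"len",(np.percentile(t,99)-np.percentile(t,1)).round(3),"z range",q[:,2].min().round(3),q[:,2].max().round(3))
    return m,o,a
E
python3 - <<'E'
from cyl import *
p,d=load('side',13)
m,o,a=cyl(13,(.505,-.32,.17),(.60,-.22,.265))
b=p.copy();b[m]=(255,0,0);cv2.imwrite('pics/z13b.png',cv2.resize(b[40:110,290:360,::-1],None,fx=6,fy=6))
E
```

```text
side 263 rms 0.0015 axis down [ 0.553 -0.061 -0.831] lean 0.59 tip [ 0.5405 -0.265   0.2008] len 0.07 z range 0.2 0.263
```

View pics/z13b.png

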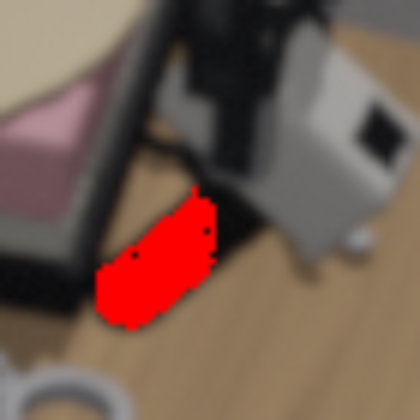

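```bash
python3 - <<'E'
from cyl import *
p,d=load('side',13);P=cloud('side',p,d)
m,o,a=cyl(13,(.505,-.32,.17),(.60,-.22,.265))
z=-a;y=np.array([.082,.997,0]);y-=z*(y@z);y/=np.linalg.norm(y);x=np.cross(y,z)
if x[0]>0:x=-x
print("x",x.round(2))
g=(p.min(-1)>95)&(np.hypot(P[...,0]-.47,P[...,1]+.26)<.1)&(P[...,2]>.22)
Q=P[g]-o
X=np.c_[Q@x,Q@y,Q@z];q=P[m]-o
print("head x",np.percentile(X[:,0],[0,2,98,100]).round(4),"y",np.percentile(X[:,1],[0,2,98,100]).round(4),"z",np.percentile(X[:,2],[0,2,98,100]).round(4))
print("handle x",np.percentile(q@x,[2,98]).round(4),"y",np.percentile(q@y,[2,98]).round(4),"z",np.percentile(q@z,[1,99]).round(4))
G=np.array([.4939,-.2609,.3093])-o;print("grasp",(G@x).round(4),(G@y).round(4),(G@z).round(4))
w=(p.max(-1)<60)&(np.hypot(P[...,0]-.45,P[...,1]+.26)<.1)&(P[...,2]>.22)
b=cv2.resize(p[20:120,290:390,::-1],None,fx=6,fy=6,interpolation=cv2.INTER_CUBIC);cv2.imwrite('pics/z13c.png',b)
E
```

```text
side 263 rms 0.0015 axis down [ 0.553 -0.061 -0.831] lean 0.59 tip [ 0.5405 -0.265   0.2008] len 0.07 z range 0.2 0.263
x [-0.83  0.07 -0.56]
head x [-0.0489 -0.0407  0.0294  0.0313] y [-0.0241 -0.02    0.0243  0.0256] z [0.0597 0.0634 0.0994 0.1002]
handle x [-0.0135  0.0098] y [0.0039 0.0167] z [-0.0366  0.0332]
grasp -0.0215 -0.0015 0.0796
```

View pics/z13c.png

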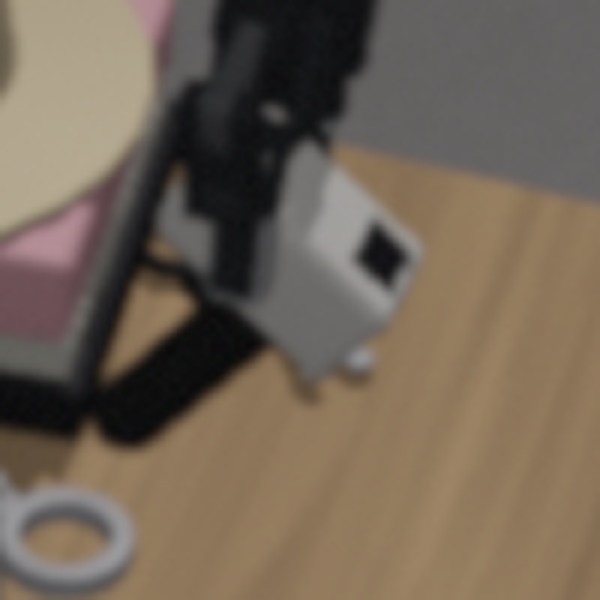

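This picture settles it: the dark window is at the rear of the head, not the nose. The head runs −49..+31 mm along the direction I had called x. So the grip is 21 mm nose-ward of the handle axis but firm, and the measured tip is what matters. The lean is 0.59.

I'll put the tip into the wide ring, loosen the grip to 25 N, and let the ring wall turn the scanner upright about the pads. First I'll hover over the ring.

Request:
carry_out:
  steps:
    - {"dp": [0, 0.1, -0.15], "yaw": 0, "gripper": -0.3}
    - {"dp": [-0.04, 0.3, -0.3], "yaw": 0, "gripper": -0.3}
    - {"dp": [-0.08, 0.5, -0.5], "yaw": 0, "gripper": -0.3}
    - {"dp": [-0.08, 0.7, -0.7], "yaw": 0, "gripper": -0.3}
    - {"dp": [-0.08, 0.9, -0.7], "yaw": 0, "gripper": -0.3}
    - {"dp": [-0.08, 0.9, -0.7], "yaw": 0, "gripper": -0.3}
    - {"dp": [-0.08, 0.9, -0.7], "yaw": 0, "gripper": -0.3}
    - {"dp": [-0.08, 0.9, -0.7], "yaw": 0, "gripper": -0.3}

```text
t: 18.48
position: [0.5213, -0.2666, 0.2649]
orientation: [[0.082, -0.001, -0.997], [0.997, 0.0, 0.082], [0.0, -1.0, 0.001]]
ft_force: [0.9, -1.2, -2.4]
finger_gap: 0.535
```

```bash
python3 go.py .52 -.265 .242 85.5;python3 -c "
from cyl import *
p,d=grab('side',14)
b=cv2.resize(p[30:150,270:390,::-1],None,fx=4,fy=4);cv2.imwrite('pics/z14.png',b)
cyl(14,(.53,-.32,.145),(.63,-.22,.225))"
```

```text
t 18.48 p [ 0.5213 -0.2666  0.2649] az 85.3 F [ 0.9 -1.2 -2.4] gap 0.535 q6 -2.0 | dp [0.04 0.57 0.04] n 0.6 yaw -0.04
side 250 rms 0.0015 axis down [ 0.58  -0.086 -0.81 ] lean 0.626 tip [ 0.5704 -0.2729  0.1609] len 0.072 z range 0.16 0.224
```

View pics/z14.png

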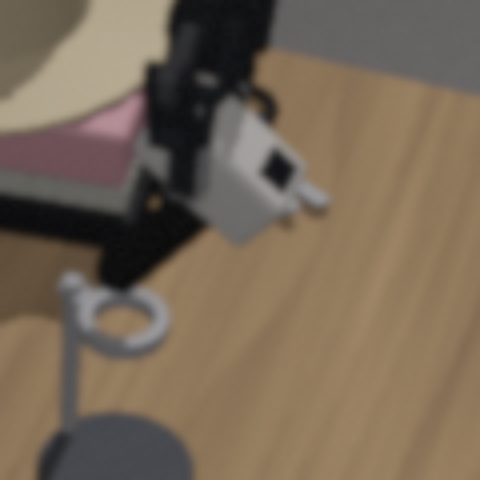

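Request:
carry_out:
  steps:
    - {"dp": [0.05, 0, 0.06], "yaw": 0, "gripper": -0.3}
    - {"dp": [0.05, 0.15, 0.06], "yaw": 0, "gripper": -0.3}
    - {"dp": [0.05, 0.3, 0.06], "yaw": 0, "gripper": -0.3}
    - {"dp": [0.05, 0.45, 0.06], "yaw": 0, "gripper": -0.3}
    - {"dp": [0.05, 0.6, 0.06], "yaw": 0, "gripper": -0.3}
    - {"dp": [0.05, 0.7, 0.06], "yaw": 0, "gripper": -0.3}
    - {"dp": [0.05, 0.8, 0.06], "yaw": 0, "gripper": -0.3}
    - {"dp": [0.05, 0.8, 0.06], "yaw": 0, "gripper": -0.3}

```text
t: 19.2
position: [0.5186, -0.2642, 0.2316]
orientation: [[0.082, -0.002, -0.997], [0.997, 0.001, 0.082], [0.001, -1.0, 0.002]]
ft_force: [0.1, -0.1, -1.9]
finger_gap: 0.539
```

```bash
python3 go.py .52 -.265 .242 85.5;python3 -c "
from cyl import *
p,d=grab('side',15)
b=cv2.resize(p[50:150,270:370,::-1],None,fx=5,fy=5);cv2.imwrite('pics/z15.png',b)
cyl(15,(.53,-.32,.142),(.63,-.22,.195))"
```

```text
t 19.2 p [ 0.5186 -0.2642  0.2316] az 85.3 F [ 0.1 -0.1 -1.9] gap 0.539 q6 -2.0 | dp [-0.02 -0.26 -0.04] n 0.3 yaw -0.04
side 180 rms 0.0016 axis down [ 0.569 -0.047 -0.821] lean 0.607 tip [ 0.5606 -0.2694  0.138 ] len 0.058 z range 0.142 0.193
```

View pics/z15.png

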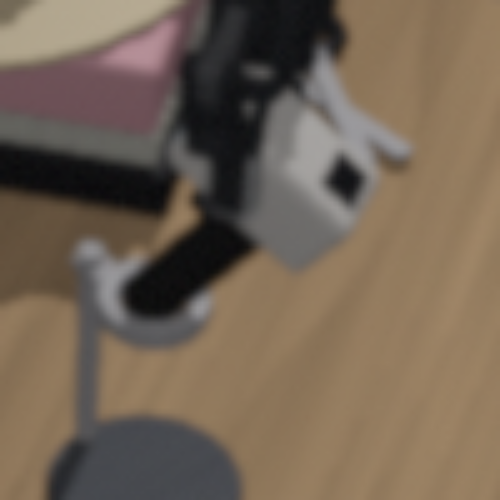

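The tip is inside the ring with no contact force. Next I'll pivot at 25 N grip, moving the jaws along the computed arc about the tip.

Request:
carry_out:
  steps:
    - {"dp": [0, -0.03, -0.12], "yaw": 0, "gripper": -0.3}
    - {"dp": [0, -0.07, -0.24], "yaw": 0, "gripper": -0.3}
    - {"dp": [0, -0.11, -0.36], "yaw": 0, "gripper": -0.3}
    - {"dp": [0, -0.14, -0.48], "yaw": 0, "gripper": -0.3}
    - {"dp": [0, -0.17, -0.6], "yaw": 0, "gripper": -0.3}
    - {"dp": [0, -0.19, -0.72], "yaw": 0, "gripper": -0.3}
    - {"dp": [0, -0.21, -0.84], "yaw": 0, "gripper": -0.3}
    - {"dp": [0, -0.22, -0.95], "yaw": 0, "gripper": -0.3}
  newtons: 25

```text
t: 19.92
position: [0.558, -0.2683, 0.2433]
orientation: [[0.082, 0.001, -0.997], [0.997, -0.002, 0.082], [-0.002, -1.0, -0.001]]
ft_force: [-4.3, -1.6, 3.8]
finger_gap: 0.537
```

```bash
python3 go.py .52 -.265 .242 85.5;python3 -c "
from cyl import *
p,d=grab('side',16)
b=cv2.resize(p[30:150,250:370,::-1],None,fx=4.5,fy=4.5);cv2.imwrite('pics/z16.png',b)
cyl(16,(.53,-.32,.142),(.63,-.22,.195),guess=(.3,0,0))"
```

```text
t 19.92 p [ 0.558  -0.2683  0.2433] az 85.3 F [-4.3 -1.6  3.8] gap 0.537 q6 -1.98 | dp [0.   0.03 0.95] n 1.0 yaw -0.04
side 201 rms 0.0014 axis down [ 0.336 -0.033 -0.941] lean 0.345 tip [ 0.5669 -0.2697  0.1424] len 0.056 z range 0.142 0.194
```

View pics/z16.png

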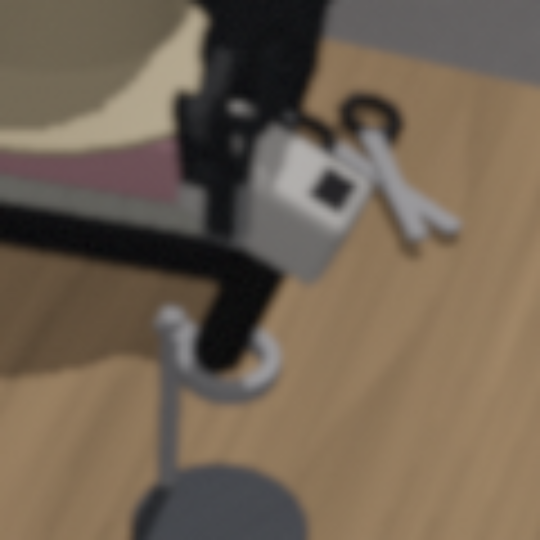

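It works: lean is down to 0.345 with about 4 N at the ring. Continue to upright.

Request:
carry_out:
  steps:
    - {"dp": [0, -0.02, -0.12], "yaw": 0, "gripper": -0.3}
    - {"dp": [0, -0.04, -0.25], "yaw": 0, "gripper": -0.3}
    - {"dp": [0, -0.05, -0.38], "yaw": 0, "gripper": -0.3}
    - {"dp": [0, -0.05, -0.51], "yaw": 0, "gripper": -0.3}
    - {"dp": [0, -0.05, -0.64], "yaw": 0, "gripper": -0.3}
    - {"dp": [0, -0.04, -0.77], "yaw": 0, "gripper": -0.3}
    - {"dp": [0, -0.03, -0.9], "yaw": 0, "gripper": -0.3}
    - {"dp": [0, -0.02, -1.0], "yaw": 0, "gripper": -0.3}
  newtons: 25

```text
t: 20.63
position: [0.5978, -0.2712, 0.2429]
orientation: [[0.082, 0.001, -0.997], [0.997, -0.001, 0.082], [-0.001, -1.0, -0.001]]
ft_force: [-3.2, -4.6, 3.1]
finger_gap: 0.539
```

```bash
python3 go.py .52 -.265 .242 85.5;python3 -c "
from cyl import *
p,d=grab('side',17)
b=cv2.resize(p[30:150,250:370,::-1],None,fx=4.5,fy=4.5);cv2.imwrite('pics/z17.png',b)
cyl(17,(.53,-.32,.142),(.63,-.22,.205),guess=(.0,0,0))"
```

```text
t 20.63 p [ 0.5978 -0.2712  0.2429] az 85.3 F [-3.2 -4.6  3.1] gap 0.539 q6 -1.95 | dp [-0.    0.02  1.95] n 2.0 yaw -0.04
side 251 rms 0.0015 axis down [ 0.011 -0.042 -0.999] lean 0.044 tip [ 0.5697 -0.2705  0.1434] len 0.062 z range 0.142 0.205
```

View pics/z17.png

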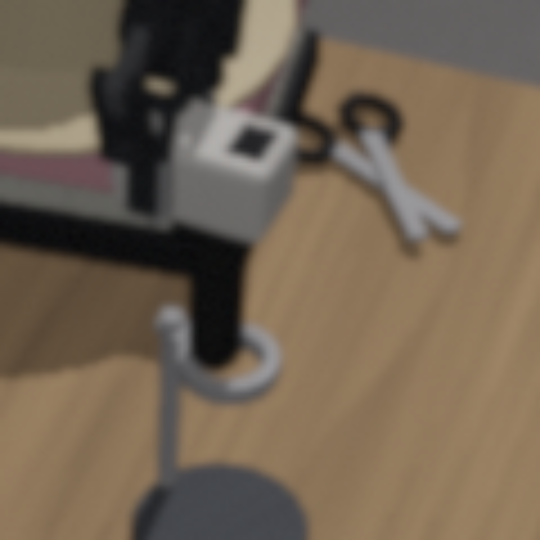

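Now upright within about 0.04. Firm up the grip, lift slightly and centre (about −7.5 mm in x).

Request:
carry_out:
  steps:
    - {"dp": [0, -0.1, 0.05], "yaw": 0, "gripper": -0.3}
    - {"dp": [0, -0.25, 0.1], "yaw": 0, "gripper": -0.3}
    - {"dp": [0, -0.4, 0.15], "yaw": 0, "gripper": -0.3}
    - {"dp": [0, -0.5, 0.19], "yaw": 0, "gripper": -0.3}
    - {"dp": [0, -0.5, 0.19], "yaw": 0, "gripper": -0.3}
    - {"dp": [0, -0.5, 0.19], "yaw": 0, "gripper": -0.3}
    - {"dp": [0, -0.5, 0.19], "yaw": 0, "gripper": -0.3}
    - {"dp": [0, -0.5, 0.19], "yaw": 0, "gripper": -0.3}
  newtons: 40

```text
t: 21.35
position: [0.5893, -0.27, 0.2623]
orientation: [[0.082, -0.0, -0.997], [0.997, 0.0, 0.082], [0.0, -1.0, 0.0]]
ft_force: [0.8, -0.5, -2.6]
finger_gap: 0.531
```

```bash
python3 go.py .59 -.270 .242 85.5;python3 -c "
from cyl import *
p,d=grab('side',18)
b=cv2.resize(p[30:150,250:370,::-1],None,fx=4.5,fy=4.5);cv2.imwrite('pics/z18.png',b)
cyl(18,(.53,-.32,.145),(.63,-.22,.225),guess=(.0,0,0))
cyl(18,(.53,-.32,.165),(.63,-.22,.225),guess=(.0,0,0))"
```

```text
t 21.35 p [ 0.5893 -0.27    0.2623] az 85.3 F [ 0.8 -0.5 -2.6] gap 0.531 q6 -1.96 | dp [ 0.    0.51 -0.02] n 0.5 yaw -0.04
side 280 rms 0.0018 axis down [-0.    -0.041 -0.999] lean 0.041 tip [ 0.561  -0.2693  0.1534] len 0.071 z range 0.151 0.225
side 245 rms 0.0017 axis down [-0.007 -0.038 -0.999] lean 0.039 tip [ 0.5607 -0.2686  0.1671] len 0.058 z range 0.165 0.225
```

View pics/z18.png

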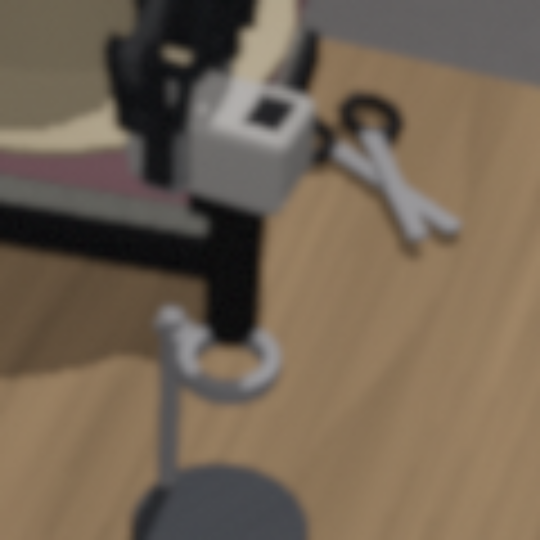

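The tip is centred to about 1 mm. I'll go down halfway with a small nudge and check the forces.

Request:
carry_out:
  steps:
    - {"dp": [-0.03, 0.05, -0.02], "yaw": 0, "gripper": -0.3}
    - {"dp": [-0.03, 0.2, -0.02], "yaw": 0, "gripper": -0.3}
    - {"dp": [-0.03, 0.35, -0.02], "yaw": 0, "gripper": -0.3}
    - {"dp": [-0.03, 0.5, -0.02], "yaw": 0, "gripper": -0.3}
    - {"dp": [-0.03, 0.65, -0.02], "yaw": 0, "gripper": -0.3}
    - {"dp": [-0.03, 0.8, -0.02], "yaw": 0, "gripper": -0.3}
    - {"dp": [-0.03, 0.9, -0.02], "yaw": 0, "gripper": -0.3}
    - {"dp": [-0.03, 0.9, -0.02], "yaw": 0, "gripper": -0.3}

```text
t: 22.07
position: [0.5895, -0.2713, 0.225]
orientation: [[0.082, -0.002, -0.997], [0.997, 0.001, 0.082], [0.001, -1.0, 0.002]]
ft_force: [-0.4, -0.3, -2.3]
finger_gap: 0.537
```

```bash
python3 go.py .59 -.271 .242 85.5;python3 -c "
from cyl import *
p,d=grab('side',19)
b=cv2.resize(p[30:150,250:370,::-1],None,fx=4.5,fy=4.5);cv2.imwrite('pics/z19.png',b)
cyl(19,(.53,-.32,.143),(.63,-.22,.185),guess=(.0,0,0))"
```

```text
t 22.07 p [ 0.5895 -0.2713  0.225 ] az 85.3 F [-0.4 -0.3 -2.3] gap 0.537 q6 -1.96 | dp [ 0.01 -0.43 -0.01] n 0.4 yaw -0.04
side 156 rms 0.0017 axis down [-0.015 -0.009 -1.   ] lean 0.018 tip [ 0.5607 -0.27    0.1438] len 0.041 z range 0.143 0.185
```

View pics/z19.png

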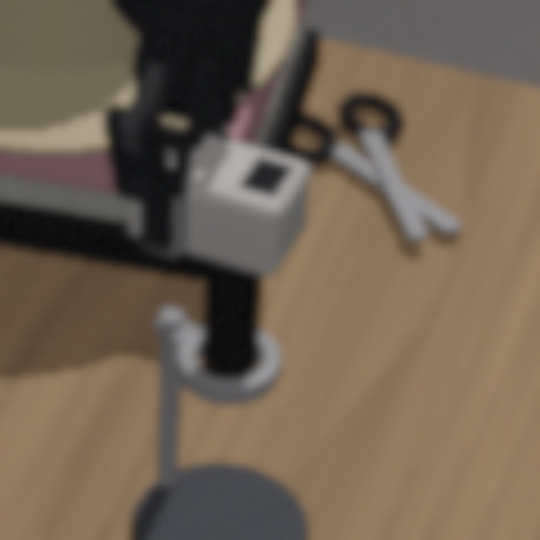

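It's in the hole with no contact. The fingertips will reach the ring level just before the head does, so I'll stop a few millimetres above home.

Request:
carry_out:
  steps:
    - {"dp": [0, 0.25, 0], "yaw": 0, "gripper": -0.3}
    - {"dp": [0, 0.5, 0], "yaw": 0, "gripper": -0.3}
    - {"dp": [0, 0.75, 0], "yaw": 0, "gripper": -0.3}
    - {"dp": [0, 1.0, 0], "yaw": 0, "gripper": -0.3}
    - {"dp": [0, 1.25, 0], "yaw": 0, "gripper": -0.3}
    - {"dp": [0, 1.5, 0], "yaw": 0, "gripper": -0.3}
    - {"dp": [0, 1.65, 0], "yaw": 0, "gripper": -0.3}
    - {"dp": [0, 1.65, 0], "yaw": 0, "gripper": -0.3}

```text
t: 22.78
position: [0.5894, -0.2714, 0.1584]
orientation: [[0.082, -0.002, -0.997], [0.997, 0.001, 0.082], [0.0, -1.0, 0.002]]
ft_force: [0.2, -0.9, -2.7]
finger_gap: 0.531
```

```bash
python3 go.py .59 -.271 .150 85.5;python3 -c "
from cyl import *
p,d=grab('side',20)
b=cv2.resize(p[50:170,250:370,::-1],None,fx=4.5,fy=4.5);cv2.imwrite('pics/z20.png',b)
P=cloud('side',p,d);g=(p.min(-1)>95)&(np.hypot(P[...,0]-.562,P[...,1]+.27)<.06)&(P[...,2]>.137)
print(np.percentile(P[g][:,2],[1,50,90,98]))"
```

```text
t 22.78 p [ 0.5894 -0.2714  0.1584] az 85.3 F [ 0.2 -0.9 -2.7] gap 0.531 q6 -1.96 | dp [ 0.01  0.21 -0.02] n 0.2 yaw -0.04
[0.14919073 0.18285316 0.18742542 0.18942852]
```

View pics/z20.png

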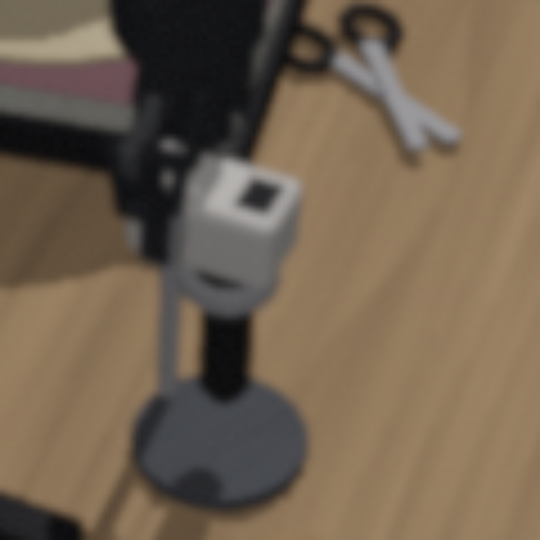

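Request:
carry_out:
  steps:
    - {"dp": [0, 0.04, 0], "yaw": 0, "gripper": -0.3}
    - {"dp": [0, 0.08, 0], "yaw": 0, "gripper": -0.3}
    - {"dp": [0, 0.12, 0], "yaw": 0, "gripper": -0.3}
    - {"dp": [0, 0.16, 0], "yaw": 0, "gripper": -0.3}
    - {"dp": [0, 0.19, 0], "yaw": 0, "gripper": -0.3}
    - {"dp": [0, 0.22, 0], "yaw": 0, "gripper": -0.3}
    - {"dp": [0, 0.22, 0], "yaw": 0, "gripper": -0.3}
    - {"dp": [0, 0.22, 0], "yaw": 0, "gripper": -0.3}

```text
t: 23.5
position: [0.59, -0.2714, 0.1518]
orientation: [[0.082, -0.0, -0.997], [0.997, 0.0, 0.082], [0.0, -1.0, 0.0]]
ft_force: [0.5, -0.4, -1.8]
finger_gap: 0.531
```

```bash
python3 go.py .59 -.271 .150 85.5;python3 -c "
from cyl import *
p,d=grab('side',21)
b=cv2.resize(p[50:170,250:370,::-1],None,fx=4.5,fy=4.5);cv2.imwrite('pics/z21.png',b)
P=cloud('side',p,d);g=(p.min(-1)>95)&(np.hypot(P[...,0]-.562,P[...,1]+.27)<.06)&(P[...,2]>.137)
print(np.percentile(P[g][:,2],[1,50,90,98]))"
```

```text
t 23.5 p [ 0.59   -0.2714  0.1518] az 85.3 F [ 0.5 -0.4 -1.8] gap 0.531 q6 -1.96 | dp [0.01 0.04 0.  ] n 0.0 yaw -0.04
[0.14103258 0.17566661 0.18071409 0.18934163]
```

View pics/z21.png

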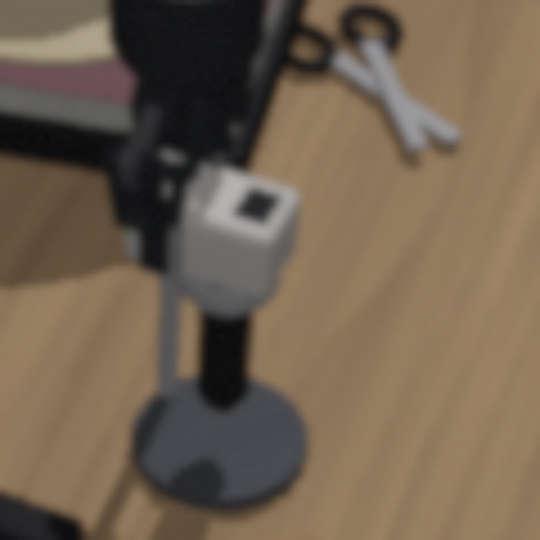

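Request:
carry_out:
  steps:
    - {"dp": [0, 0.02, 0], "yaw": 0, "gripper": -0.3}
    - {"dp": [0, 0.04, 0], "yaw": 0, "gripper": -0.3}
    - {"dp": [0, 0.06, 0], "yaw": 0, "gripper": -0.3}
    - {"dp": [0, 0.07, 0], "yaw": 0, "gripper": -0.3}
    - {"dp": [0, 0.07, 0], "yaw": 0, "gripper": -0.3}
    - {"dp": [0, 0.07, 0], "yaw": 0, "gripper": -0.3}
    - {"dp": [0, 0.07, 0], "yaw": 0, "gripper": -0.3}
    - {"dp": [0, 0.07, 0], "yaw": 0, "gripper": -0.3}

```text
t: 24.22
position: [0.5901, -0.2715, 0.1491]
orientation: [[0.082, 0.0, -0.997], [0.997, -0.0, 0.082], [-0.0, -1.0, -0.0]]
ft_force: [1.0, 0.8, -2.5]
finger_gap: 0.532
```

```bash
python3 go.py .59 -.271 .149 85.5
```

```text
t 24.22 p [ 0.5901 -0.2715  0.1491] az 85.3 F [ 1.   0.8 -2.5] gap 0.532 q6 -1.96 | dp [0.01 0.   0.  ] n 0.0 yaw -0.04
```

Still free, with only the weight on the wrist and about 1–2 mm to home. Release slowly.

Request:
carry_out:
  steps:
    - {"dp": [0, 0, 0], "yaw": 0, "gripper": 0.08}
    - {"dp": [0, 0, 0], "yaw": 0, "gripper": 0.12}
    - {"dp": [0, 0, 0], "yaw": 0, "gripper": 0.16}
    - {"dp": [0, 0, 0], "yaw": 0, "gripper": 0.2}
    - {"dp": [0, 0, 0], "yaw": 0, "gripper": 0.3}
    - {"dp": [0, 0, 0], "yaw": 0, "gripper": 0.4}
    - {"dp": [0, 0, 0], "yaw": 0, "gripper": 0.5}
    - {"dp": [0, 0, 0], "yaw": 0, "gripper": 0.5}

```text
t: 24.88
position: [0.5901, -0.2715, 0.1491]
orientation: [[0.082, 0.0, -0.997], [0.997, -0.0, 0.082], [-0.0, -1.0, -0.0]]
ft_force: [0.3, -0.2, 0.9]
finger_gap: 0.746
```

Request:
carry_out:
  steps:
    - {"dp": [0, -0.2, 0], "yaw": 0, "gripper": 0.6}
    - {"dp": [0, -0.6, 0], "yaw": 0, "gripper": 0.7}
    - {"dp": [0, -1.1, 0], "yaw": 0, "gripper": 0.7}
    - {"dp": [0, -1.6, 0], "yaw": 0, "gripper": 0.7}
    - {"dp": [0, -2.2, 0], "yaw": 0, "gripper": 0.7}
    - {"dp": [0, -2.8, 0], "yaw": 0, "gripper": 0.7}
    - {"dp": [0, -3.4, 0], "yaw": 0, "gripper": 0.7}
    - {"dp": [0, -3.5, 0], "yaw": 0, "gripper": 0.7}

```text
t: 25.55
position: [0.5923, -0.2726, 0.2958]
orientation: [[0.082, 0.008, -0.997], [0.997, -0.004, 0.082], [-0.004, -1.0, -0.009]]
ft_force: [1.0, -0.4, 0.6]
finger_gap: 0.849
```

```bash
python3 go.py .50 -.15 .30 85.5;python3 -c "
from cyl import *
p,d=grab('side',22)
b=cv2.resize(p[50:170,250:370,::-1],None,fx=4.5,fy=4.5);cv2.imwrite('pics/z22.png',b)
P=cloud('side',p,d);g=(p.min(-1)>125)&(np.hypot(P[...,0]-.562,P[...,1]+.27)<.06)&(P[...,2]>.165)&(P[...,2]<.2)
q=P[g];c=q.mean(0);n=np.linalg.svd(q-c)[2][2];print(np.percentile(q[:,2],[1,50,90,98]),n*np.sign(n[2]))
cyl(22,(.53,-.32,.04),(.6,-.22,.115),guess=(.0,0,0))"
```

```text
t 25.55 p [ 0.5923 -0.2726  0.2958] az 85.3 F [ 1.  -0.4  0.6] gap 0.849 q6 -1.96 | dp [ 2.86 -0.14  2.55] n 3.8 yaw -0.04
[0.16931914 0.17456155 0.17656392 0.1776512 ] [ 0.00459767 -0.01557951  0.99986806]
side 227 rms 0.0017 axis down [-0.006 -0.005 -1.   ] lean 0.008 tip [ 0.5619 -0.2692  0.0427] len 0.069 z range 0.041 0.114
```

View pics/z22.png

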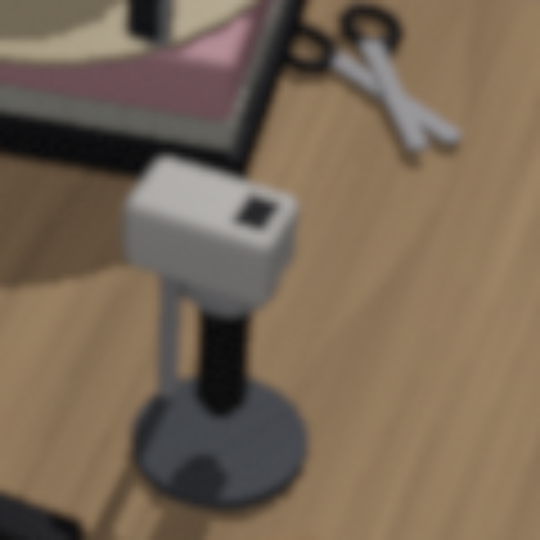

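The scanner is home: its top is at 0.177 (135 + 42 mm) and level within 0.02, and the handle is vertical. I'll back the arm off and take a last look at the whole desk.

Request:
carry_out:
  steps:
    - {"dp": [0, -0.5, 0.2], "yaw": 0, "gripper": 0.7}
    - {"dp": [0, -1.0, 0.6], "yaw": 0, "gripper": 0.7}
    - {"dp": [0, -1.5, 1.2], "yaw": 0, "gripper": 0.7}
    - {"dp": [0, -1.5, 1.8], "yaw": 0, "gripper": 0.7}
    - {"dp": [0, -1.5, 2.4], "yaw": 0, "gripper": 0.7}
    - {"dp": [0, -1.5, 2.8], "yaw": 0, "gripper": 0.7}
    - {"dp": [0, -1.5, 3.0], "yaw": 0, "gripper": 0.7}
    - {"dp": [0, -1.5, 3.0], "yaw": 0, "gripper": 0.7}

```text
t: 26.27
position: [0.469, -0.2613, 0.3484]
orientation: [[0.083, -0.001, -0.997], [0.997, 0.001, 0.083], [0.0, -1.0, 0.001]]
ft_force: [0.1, -0.1, 0.2]
finger_gap: 0.853
```

```bash
python3 -c "
from cyl import *
p,d=grab('side',23);p0,_=load('side',0)
for nm,(x,y,w,h) in dict(bottle=(155,205,50,75),carton=(255,262,60,55),tape=(293,168,45,45),stapler=(215,148,60,40)).items():
    print(nm,np.abs(p[y:y+h,x:x+w].astype(int)-p0[y:y+h,x:x+w]).mean().round(2))
handle('side',23,.05,.115,(.589,-.008),.009,.02)
P=cloud('side',p,d);m=(np.hypot(P[...,0]-.589,P[...,1]+.008)<.04)&(P[...,2]>.15)
print(np.percentile(P[m][:,2],[95,100]))"
```

```text
bottle 1.77
carton 14.24
tape 1.92
stapler 9.9
side handle 127 at z 0.0825 [ 0.5886 -0.0077  0.0066 -0.0049] rms 0.001
[0.18959262 0.19270371]
```

View pics/side23.png

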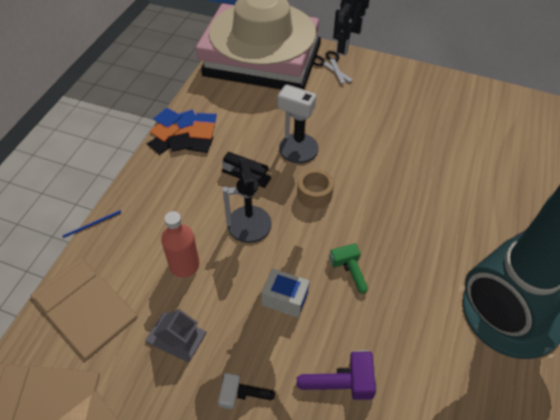

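The magnifier hangs in the near ring (247,195) and the scanner in the far ring (299,115). I'll check why the carton patch differs (shadow or movement).

```bash
python3 -c "
from cyl import *
for k in(0,23):
    p,d=load('side',k);P=cloud('side',p,d);g=p.astype(int)
    m=np.zeros(d.shape,bool);m[255:325,250:320]=1
    q=P[m&(P[...,2]>.048)];print(q.mean(0).round(4),cv2.minAreaRect(q[:,:2].astype(np.float32)))
    m[:]=0;m[145:190,210:275]=1;q=P[m&(P[...,2]>.035)&(P[...,2]<.06)&(P[...,1]<-.09)];print(len(q),q.mean(0).round(4),q.min(0).round(3),q.max(0).round(3))
"
```

```text
[0.4493 0.1419 0.0533] ((0.44986239075660706, 0.1404089629650116), (0.06169787794351578, 0.08058345317840576), 88.79621887207031)
554 [ 0.6499 -0.1383  0.0462] [ 0.595 -0.163  0.035] [ 0.71  -0.121  0.054]
[0.4492 0.1418 0.0534] ((0.44983258843421936, 0.14008846879005432), (0.06266527622938156, 0.08053049445152283), 89.38722229003906)
447 [ 0.6495 -0.139   0.0463] [ 0.596 -0.163  0.035] [ 0.709 -0.122  0.053]
```

It was only shadow: the carton and stapler are where they started. Handing in.

```bash
python3 -c "
from station import r
print(r.sign_off())"
```

```text
the job is handed in; nothing more can be done
None
```

Both tools now hang where they belong, and I handed the job in at about 26 s of the 72 s allowed. First I moved the magnifier from the wide ring to the narrow ring. Then I drew the scanner out along the pocket's axis, turned it upright against the wide ring's wall under a light grip, and lowered it home.

**Last checks:**

| Item | Measured | Expected |
|---|---|---|
| Magnifier top | 0.190 m, handle vertical within 0.01 rad, ring centred within about 1 mm | 0.189 m |
| Scanner head top | 0.177 m, level within 0.02 rad, handle lean 0.008 rad | 0.177 m |
| Carton, stapler | same positions within 1 mm | unmoved |
| Bottle, tape roll | picture patches almost unchanged | unmoved |

- **Forces:** no contact reading at the end of any move was above about 8 N.
- **Misread nose:** I first took the scanner's dark window for its nose. The head was therefore gripped about 21 mm towards the nose from the handle axis. I found this when I measured the handle before inserting it and allowed for it from there.
- **Camera disagreement:** the two cameras differed by 2–3 mm. I used the side camera for centring, and both insertions went in without scraping.
- **Carton picture difference:** the carton's patch first looked changed, but its measured position showed this was only the arm's shadow.

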